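Load, latch and start the test kiln

ROBOT

A 6-joint arm with a two-finger parallel gripper is mounted at the origin on a cart in front of the work surface, level with it; the furniture and walls round the work are solid. World frame = base frame: x ahead of the robot, y to its left, z up, the work surface at z = 0. Lengths are in m, angles in rad, forces in N, time in s.
With the tool pointing down it reaches from about 0.35 to 0.975 m from the base axis. Payload 4.9 kg.
Tool frame: the origin (TCP) lies at the very end of the fingers, on their centre line; the grasp point (between the pads) lies 19 mm behind it; z points along the fingers, y is the line along which they close (so a half turn about z gives the same grasp; the last joint's range is limited). The gripper opens to 85 mm and grips with 20 to 120 N. Pads are 22 mm wide; open, the fingers measure 114 mm over their backs; the gripper's body (76 mm by 85 mm) begins 54 mm behind the grasp point. The pads swing forward as they close: fully open they stand 13 mm farther back than shut.
Start: joints at [1.008, 0.053, 1.613, -0, 1.476, -0.119], TCP at [0.268, 0.564, 0.231] pointing down, gripper open.
Joint ranges: [-3.01, 3.01], [-1.01, 2.22], [0.06, 2.58], [-1.02, 4.17], [0.09, 2.62], [-3.14, 3.14]. Speed limits (rad/s): [2.57, 2.57, 3.14, 3.14, 3.14, 3.14].

INTERFACE

Orientations are given as a rotation vector (axis times angle).
In Python, from station import ctrl, imaging gives the robot as it stands.
- The arm moves only by the tool play_rows, never from a script. Its argument "series" is a list of rows, each a list of 3 entries, a list of its own where there are three numbers: the opening, from 0 (shut) to 1 (fully open), then the shift along the tool's x, y, z each as a share of 0.05 m, from -1 to 1, then the turn, a rotation vector about the tool's x, y, z each as a share of 8 degrees, from -1 to 1. In form: [[grip, [dx, dy, dz], [ax, ay, az]], ...]. A call has 1 to 8 rows; each row shifts and turns the commanded pose from where the row before left it, along the tool's axes as they then stand; what a row does not reach is not made up. A row lasts 1/8 s, in which the tool goes at most 62.5 mm and 10.7 degrees, less where a joint would pass 70% of its speed; a pose out of reach is approached as far as the arm can. A call with a number of a shift or a turn outside -1 to 1 is refused whole. A call with a gripper value outside its range is refused whole. The fingers move at their own pace and stop on an object; "force" is the grip in N (left out, the last holds). Time passes only in rows, so rows that do not move let the fingers close. It gives the time, the measured TCP pose, the force, the opening and the grip force at its end, in the units of the state.
- ctrl.get_obs(): the state, without advancing time (a new reading comes with each control period).
- imaging.get_image(name): name is "scene" or "top"; returns a dict with "color" (420x560x3 uint8, blue, green, red), "fx", "fy", "cx", "cy" (pixels), "extrinsics" (4x4, takes a point from world to camera coordinates). Camera axes: x right, y down, z forward; pixel columns grow to the right and rows downward; lengths in m; the calibration is good to about 2 mm. A picture is of the moment at which its call begins. There is no depth.
- ctrl.finish_job(): hands the job in; it is judged then, once.
The state is a dict: "t": time; "q": joint angles; "dq": joint speeds; "effort": joint torques, N m; "tool_pos": TCP position; "tool_rot": TCP orientation; "contact_force": force on the tool from outside, world axes, zero at the start; "wrist_torque": the same for the moment, N m; "opening": finger opening in m; "grip_force": force on a finger pad.
Only numpy, scipy, OpenCV 4.12 (cv2) and the standard library are available. Lean on these libraries where they do the work, as an engineer would, in place of code of your own. Each camera call takes 0.05 s, during which the arm holds its last target. There are 200 camera calls.

TASK

Fire the glaze test tiles: stand every tile on the floor of the open test kiln, upright and none touching another, or the glazes will fuse. Then shut the lid, swing the latch arm fully home over its keeper, and start the firing by holding the start lever right over towards the green dot for about a second and letting it spring back; never tip it towards the red dot, and leave the unfired skull and pinch pot where they are.

Things in the scene. Friction and masses are not known exactly. Their poses are not given: they have to be found in the camera images.
- tile_celadon: extruded stoneware glaze test tile, an upside-down T standing on its foot, pale green glaze on its upper part; may be absent. Foot 40 (x) x 36 (y) x 10 high; upright 40 (x) x 9 (y) thick, from the foot to 52 above the underside. Origin: centre of the underside; z up; the 9 mm thickness to pinch lies along its y. 60 g.
- tile_cobalt: extruded stoneware glaze test tile, an upside-down T standing on its foot, deep blue glaze on its upper part; may be absent. Foot 40 (x) x 36 (y) x 10 high; upright 40 (x) x 9 (y) thick, from the foot to 52 above the underside. Origin: centre of the underside; z up; the 9 mm thickness to pinch lies along its y. 60 g.
- tile_tenmoku: extruded stoneware glaze test tile, an upside-down T standing on its foot, very dark brown glaze on its upper part; may be absent. Foot 40 (x) x 36 (y) x 10 high; upright 40 (x) x 9 (y) thick, from the foot to 52 above the underside. Origin: centre of the underside; z up; the 9 mm thickness to pinch lies along its y. 60 g.
- tile_white: extruded stoneware glaze test tile, an upside-down T standing on its foot, white glaze on its upper part; may be absent. Foot 40 (x) x 36 (y) x 10 high; upright 40 (x) x 9 (y) thick, from the foot to 52 above the underside. Origin: centre of the underside; z up; the 9 mm thickness to pinch lies along its y. 60 g.
- tile_rust: extruded stoneware glaze test tile, an upside-down T standing on its foot, rust red glaze on its upper part; may be absent. Foot 40 (x) x 36 (y) x 10 high; upright 40 (x) x 9 (y) thick, from the foot to 52 above the underside. Origin: centre of the underside; z up; the 9 mm thickness to pinch lies along its y. 60 g.
- kiln: small top-loading test kiln, metal jacket round cream firebrick, 150 deep (x) x 266 wide (y), fixed to the counter. Origin: centre of the underside; x points to its back (hinge side), y to its left side (latch), -y to its right side (grey control box, 56 wide, x -75 to -5, top at z 112). Brick walls 26 thick, rim at z 115; the chamber inside is 98 (x) x 214 (y), centred, its floor at z 50.
- chamber_floor (a point): centre of the chamber's floor; axes as the kiln's
- kiln_lid (a joint): lid hinge, rad: 0 shut, 1.55 fully open, upright; starts open at 1.42 to 1.52. A stiff friction hinge: the lid stays where it is left and needs about 1 to 4 N at its handle
- lid_hinge (a point): middle of the lid's hinge line, at the back of the rim, 81 behind the kiln's origin and 115 up; it runs along the kiln's y. The lid reaches 156 forward from it and 31 up (shut)
- lid_bar (a point): middle of the lid's handle, a black round bar of 10 diameter along the kiln's y, free over 110, held 26 in front of the lid's front edge, 182 from the hinge line and 17 up from the hinge (lid shut); moves with the lid and stands on top of it when the lid is open
- kiln_latch (a joint): latch arm on the kiln's left side, turning about an upright pivot, rad: 0 shut (arm points to the kiln's front, lying over the steel keeper on the lid's left edge, against its stop), 1.57 pointing straight out to the left; starts at 1.1 to 1.6. Light friction (about 1 N at the knob), stays where it is left
- latch_pivot (a point): the latch arm's pivot axis, at the height of the arm's underside: 35 behind and 151 to the left of the kiln's origin, 129.5 up
- latch_knob (a point): centre of the top face (171.5 above the counter) of the latch arm's upright black knob: 16 diameter, 30 tall below this point, 60 from the pivot axis; arm below it 14 wide, top 136 above the counter
- start_lever (a joint): start lever on the control box, rad: 0 upright, where a spring holds it; + leans to the back of the kiln (green dot, START, stop at 0.5), - leans to the front (red dot, STOP). About 3 N at the tip holds it fully over; it springs upright when let go
- lever_pivot (a point): the lever's pivot, on the top of the control box (112 up), 40 in front and 163 to the right of the kiln's origin; the lever tilts about the kiln's y
- lever_tip (a point): upper end of the lever, 60 from the pivot; its black grip is 13 diameter and 28 long, ending here
- clay_skull: small unfired clay skull, 83 x 56 x 59, fragile bystander; origin: centre of the underside
- pinch_pot: small unfired pinch pot, 60 x 64 x 38, fragile bystander; origin: centre of the underside
Mind the look-alikes: they are no part of the job. Leave any yellow look-alike of the tile_rust alone. Leave any yellow look-alike of the tile_celadon alone.

How it is judged:
By the outcome, as a careful person would: the job done as asked, in the order asked, and still so for the second after the job is handed in, with the robot touching nothing.
Of tile_celadon, tile_cobalt, tile_tenmoku, tile_white, tile_rust only 3 to 4 are there at a start; the rules pass over those that are not, and their reading is None.
At some moment in a run one of tile_celadon, tile_cobalt, tile_tenmoku, tile_white, tile_rust may be knocked a few centimetres aside while the robot is not near it.
It also fails if it takes over 210 s, if anything falls off the work surface, if the arm or the gripper's body presses on something with over 40 N, if the wrist force passes 120 N, or if a joint passes its speed limit or range.

## Working session

There is one attempt and no reset: what is moved stays moved. The work goes in short steps, Python scripts to look and compute and a tool call to move; the robot and the scene stay as the last step left them, time stands still between calls to the robot, and variables do not carry over. Pictures are saved under pics/ and viewed, at most 14 in all, crops included, and the job is handed in when it is done.

Besides the shell and the picture viewer there is one more tool, called after "Emit:" as name([rows], argument=value, ...), one row to a line, values as JSON. play_rows: Moves the arm, as the interface text tells. Shift numbers are shares of 0.05 m and turn numbers shares of 8 degrees, none past 1 either way. Its arguments: {"type":"object","properties":{"series":{"type":"array"},"force":{"type":"number"}},"required":["series"]}

```bash
mkdir -p pics; cat > h.py <<'E'
import numpy as np, cv2
from station import ctrl, imaging
from scipy.spatial.transform import Rotation as R
def ray(im,u,v):
    E=np.array(im["extrinsics"]);Rm=E[:3,:3];c=-Rm.T@E[:3,3]
    d=Rm.T@np.array([(u-im["cx"])/im["fx"],(v-im["cy"])/im["fy"],1.]);return c,d
def onz(im,u,v,z):
    c,d=ray(im,u,v);return c+d*(z-c[2])/d[2]
def tri(ia,a,ib,b):
    c1,d1=ray(ia,*a);c2,d2=ray(ib,*b)
    s=np.linalg.lstsq(np.array([d1,-d2]).T,c2-c1,rcond=None)[0]
    return (c1+s[0]*d1+c2+s[1]*d2)/2
def proj(im,p):
    q=np.array(im["extrinsics"])@np.append(p,1);return np.array([im["fx"]*q[0]/q[2]+im["cx"],im["fy"]*q[1]/q[2]+im["cy"]])
E
python3 - <<'E'
from h import *
for n in("scene","top"):
    im=imaging.get_image(n);cv2.imwrite(f"pics/{n}0.png",im["color"]);c,d=ray(im,280,210);print(n,c,d,im["fx"])
o=ctrl.get_obs();print(o["tool_pos"],o["tool_rot"],o["t"],R.from_rotvec(o["tool_rot"]).as_matrix().round(3))
E
```

```text
scene [-0.15719748 -1.15763611  0.79669303] [ 0.46042809  0.74752739 -0.47895699] 501.39051271108275
top [-0.25540864  0.17237408  1.52453007] [ 0.46835352 -0.15963336 -0.86906505] 531.2402936491302
[0.2680696  0.56396965 0.23019207] [-6.91254329e-01 -3.06397670e+00  2.74203307e-03] 0.1 [[-0.903  0.429 -0.001]
 [ 0.429  0.903 -0.002]
 [ 0.    -0.002 -1.   ]]
```

View pics/scene0.png

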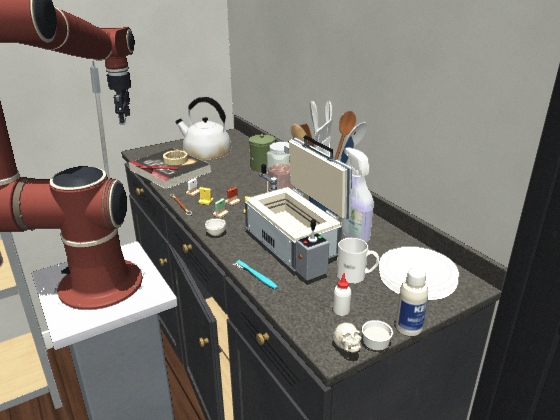

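View pics/top0.png

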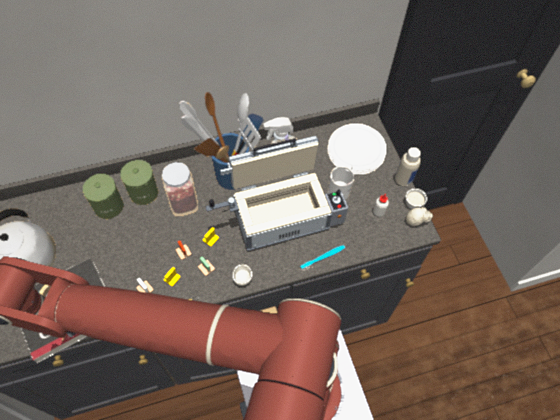

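The scene view shows white (193,185), celadon (220,206) and rust (232,194). In the top view they are at (145,286), (206,266) and (183,249). The yellow look-alikes to leave are at top (172,276) and (211,236). The pinch pot is at top (242,274), and another small bowl sits near the skull. I'll check these in a close crop.

```bash
python3 - <<'E'
import cv2,numpy as np
t=cv2.imread("pics/top0.png");s=cv2.imread("pics/scene0.png")
a=cv2.resize(t[170:310,120:360],(800,467),interpolation=cv2.INTER_CUBIC)
cv2.imwrite("pics/c1.png",a)
b=cv2.resize(s[130:290,170:370],(750,600),interpolation=cv2.INTER_CUBIC)
cv2.imwrite("pics/c2.png",b)
E
```

```text
(no output)
```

View pics/c1.png

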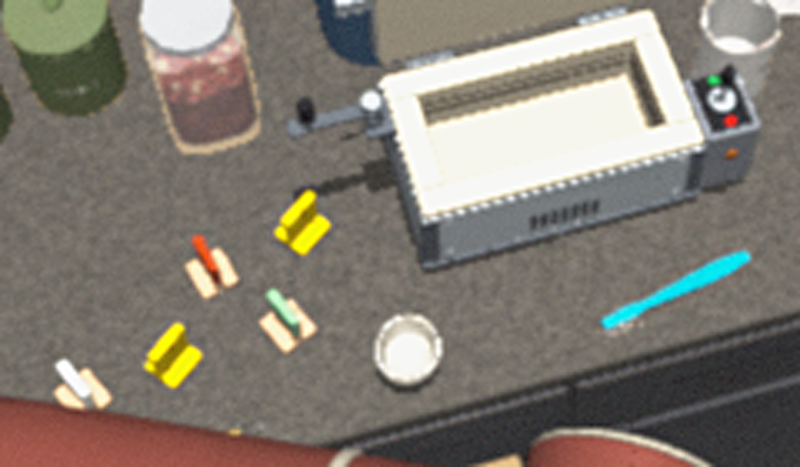

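View pics/c2.png

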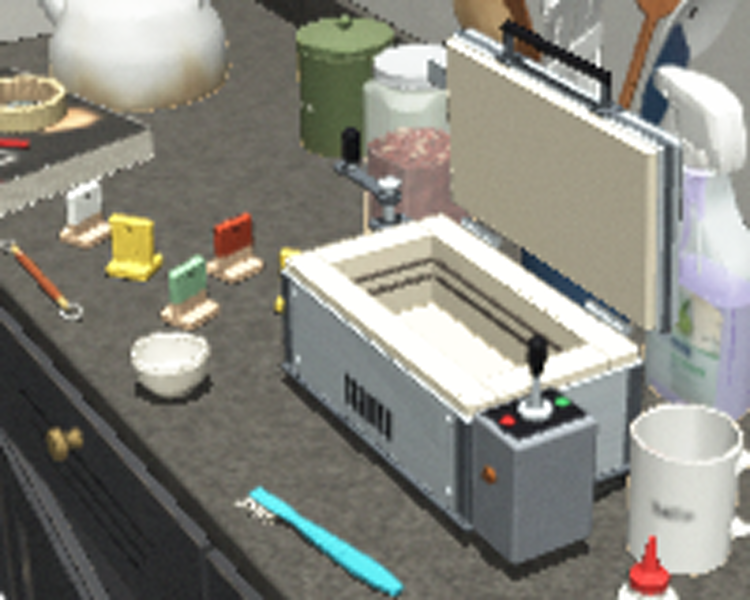

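Three real tiles are present: white, rust and celadon. The two yellow ones are look-alikes. Next I measure the kiln, tiles, knob, lever and bar.

```bash
python3 - <<'E'
from h import *
T=imaging.get_image("top");S=imaging.get_image("scene")
c=lambda u,v:(120+u/3.333,170+v/3.333)
s=lambda u,v:(170+u/3.75,130+v/3.75)
print("rim corners BL,BR,FR,FL")
for p in[(381,80),(655,12),(705,148),(425,212)]:print(onz(T,*c(*p),.115).round(4))
print("scene rim BL?,FL,FR");
for p in[(438,216),(285,268),(475,410),(638,352)]:print(onz(S,*s(*p),.115).round(4))
print("knob",tri(T,c(306,103),S,s(350,131)).round(4),"lever",tri(T,c(730,72),S,s(538,340)).round(4))
print("pivot",onz(T,*c(371,100),.14).round(4))
for n,a,b in[("white",(60,363),(88,403)),("celadon",(269,293),(298,327)),("rust",(197,238),(214,277))]:
    print(n,"topedge crude",onz(T,*c(*a),.052).round(4),onz(T,*c(*b),.052).round(4))
def mask(im,n):
    h=cv2.cvtColor(im["color"],cv2.COLOR_BGR2HSV).astype(int);H,Sa,V=h[...,0],h[...,1],h[...,2]
    if n=="rust":m=((H<9)|(H>172))&(Sa>160)&(V>90)
    if n=="celadon":m=(H>50)&(H<85)&(Sa>50)&(V>100)
    if n=="white":m=(Sa<30)&(V>150)
    return m
win={"top":{"white":(136,152,276,296),"celadon":(196,216,254,274),"rust":(175,192,238,258)},
"scene":{"white":(186,200,176,192),"celadon":(212,227,196,213),"rust":(224,240,184,200)}}
for n in("white","celadon","rust"):
    ps=[]
    for v,im in(("top",T),("scene",S)):
        a,b,e,f=win[v][n];ys,xs=np.nonzero(mask(im,n)[e:f,a:b]);ps.append((xs.mean()+a,ys.mean()+e))
        pts=np.array([xs+a,ys+e]).T.astype(np.float32);r=cv2.minAreaRect(pts)
        print(n,v,len(xs),np.round(ps[-1],1),np.round(cv2.boxPoints(r),1).tolist())
    print(n,tri(T,ps[0],S,ps[1]).round(4))
E
```

```text
rim corners BL,BR,FR,FL
[0.5989 0.0328 0.115 ]
[ 0.5987 -0.2369  0.115 ]
[ 0.4452 -0.2324  0.115 ]
[0.4543 0.0299 0.115 ]
scene rim BL?,FL,FR
[0.5921 0.0179 0.115 ]
[0.4415 0.0044 0.115 ]
[ 0.4514 -0.2499  0.115 ]
[ 0.5936 -0.2469  0.115 ]
knob [0.5628 0.1081 0.1657] lever [ 0.4891 -0.2666  0.1656]
pivot [0.5657 0.0493 0.14  ]
white topedge crude [0.4325 0.3742 0.052 ] [0.3881 0.3569 0.052 ]
celadon topedge crude [0.4464 0.1812 0.052 ] [0.4063 0.1636 0.052 ]
rust topedge crude [0.5196 0.2326 0.052 ] [0.4763 0.2257 0.052 ]
white top 63 [141.5 283. ] [[135.5, 279.20001220703125], [139.0, 276.3999938964844], [147.6999969482422, 286.79998779296875], [144.1999969482422, 289.70001220703125]]
white scene 120 [191.5 181.8] [[186.0, 176.0], [199.0, 176.0], [199.0, 191.0], [186.0, 191.0]]
white [0.4189 0.3682 0.0409]
celadon top 33 [203.8 262.5] [[198.6999969482422, 258.0], [201.8000030517578, 255.6999969482422], [210.39999389648438, 267.20001220703125], [207.39999389648438, 269.5]]
celadon scene 70 [219.7 204.8] [[212.1999969482422, 204.1999969482422], [222.3000030517578, 197.5], [226.8000030517578, 204.1999969482422], [216.60000610351562, 210.89999389648438]]
celadon [0.4358 0.1761 0.0301]
rust top 26 [180.9 245.8] [[177.1999969482422, 241.39999389648438], [179.60000610351562, 240.1999969482422], [185.1999969482422, 251.39999389648438], [182.8000030517578, 252.60000610351562]]
rust scene 77 [231.6 192.3] [[225.1999969482422, 191.39999389648438], [235.1999969482422, 186.39999389648438], [238.60000610351562, 193.1999969482422], [228.60000610351562, 198.1999969482422]]
rust [0.5086 0.2317 0.0333]
```

```bash
python3 - <<'E'
from h import *
T=imaging.get_image("top");S=imaging.get_image("scene")
c=lambda u,v:(119.65+u/3.333,169.65+v/3.333)
s=lambda u,v:(169.6+u/3.75,129.6+v/3.75)
h=cv2.cvtColor(T["color"],cv2.COLOR_BGR2HSV)
m=cv2.inRange(h,(10,5,185),(40,90,255));m[:170]=0;m[250:]=0;m[:,:228]=0;m[:,340:]=0
m=cv2.morphologyEx(m,cv2.MORPH_OPEN,np.ones((2,2)))
cs=max(cv2.findContours(m,cv2.RETR_EXTERNAL,2)[0],key=cv2.contourArea)
hull=cv2.convexHull(cs)
pts=np.array([onz(T,*p[0],.115)[:2] for p in hull]).astype(np.float32)
r=cv2.minAreaRect(pts);print("rim",np.round(r[0],4),np.round(r[1],4),r[2])
for n,a,b,g in[("white",(60,363),(88,403),(85,205)),("celadon",(269,293),(298,327),(188,281)),("rust",(197,238),(214,277),(234,234))]:
    A=onz(T,*c(*a),.052)[:2];B=onz(T,*c(*b),.052)[:2];d=(A-B)/np.linalg.norm(A-B)
    cc,dd=ray(S,*s(*g));dd=dd[:2];k=np.linalg.solve(np.array([d,-dd]).T,cc[:2]-A)
    print(n,"far-end est",(A-.02*d).round(4),"2view",(A+k[0]*d).round(4),"ang",np.degrees(np.arctan2(d[1],d[0])).round(1))
E
```

```text
rim [ 0.5069 -0.0911] [0.2004 0.0727] 88.2212905883789
white far-end est [0.4153 0.3677] 2view [0.4185 0.369 ] ang 21.3
celadon far-end est [0.4295 0.1739] 2view [0.4329 0.1754] ang 23.7
rust far-end est [0.5013 0.2302] 2view [0.5062 0.231 ] ang 9.0
```

```bash
cat > plan.py <<'E'
import sys,json
from h import *
# usage: plan.py x,y,z,psi,grip,speed(mm/row)  ... waypoints (psi = world angle of tool y, deg)
def Rt(psi,tilt=0):
    a=np.radians(psi);y=np.array([np.cos(a),np.sin(a),0]);z=np.array([0,0,-1.]);return R.from_matrix(np.array([np.cross(y,z),y,z]).T)
o=ctrl.get_obs();p=np.array(o["tool_pos"]);r=R.from_rotvec(o["tool_rot"]);rows=[]
for w in sys.argv[1:]:
    x,y,z,psi,g,v=map(float,w.split(","));t=np.array([x,y,z]);e=(r.inv()*Rt(psi)).as_rotvec(degrees=True)
    n=max(1,int(np.ceil(np.linalg.norm(t-p)*1000/v-.05)),int(np.ceil(abs(e).max()/7.99)))
    for k in range(n):
        d=r.inv().apply((t-p)/(n-k))/.05;e=(r.inv()*Rt(psi)).as_rotvec(degrees=True)/(n-k)/8
        d=np.clip(d.round(2),-1,1);e=np.clip(e.round(2),-1,1)
        p=p+r.apply(d*.05);r=r*R.from_rotvec(e*8,degrees=True)
        rows.append([g,d.tolist(),e.tolist()])
for i in range(0,len(rows),8):print(json.dumps(rows[i:i+8]).replace(" ","").replace("-0.0,","0,").replace("-0.0]","0]"))
print(p.round(4))
E
python3 plan.py .417,.368,.10,111.3,.5,45 .417,.368,.014,111.3,.5,30
```

```text
[[0.5,[-0.62,-0.32,0.37],[0,0,-0.83]],[0.5,[-0.58,-0.39,0.37],[0,0,-0.84]],[0.5,[-0.53,-0.46,0.38],[0,0,-0.83]],[0.5,[-0.48,-0.52,0.37],[0,0,-0.84]],[0.5,[-0.41,-0.57,0.38],[0,0,-0.83]],[0.5,[-0.35,-0.62,0.37],[0,0,-0.84]],[0.5,[-0.27,-0.65,0.38],[0,0,-0.83]],[0.5,[0.0,0,0.57],[0,0,0]]]
[[0.5,[0.0,0,0.57],[0,0,0]],[0.5,[0.0,0,0.58],[0,0,0]]]
[0.417  0.368  0.0139]
```

Emit:
play_rows([
  [0.5,[-0.62,-0.32,0.37],[0,0,-0.83]],
  [0.5,[-0.58,-0.39,0.37],[0,0,-0.84]],
  [0.5,[-0.53,-0.46,0.38],[0,0,-0.83]],
  [0.5,[-0.48,-0.52,0.37],[0,0,-0.84]],
  [0.5,[-0.41,-0.57,0.38],[0,0,-0.83]],
  [0.5,[-0.35,-0.62,0.37],[0,0,-0.84]],
  [0.5,[-0.27,-0.65,0.38],[0,0,-0.83]],
  [0.5,[0,0,0],[0,0,0]],
], force=30)

```text
t: 1.3
tool_pos: [0.4171, 0.3661, 0.0983]
tool_rot: [0.574, -3.085, 0.003]
contact_force: [-1.5, 1.1, 1.1]
opening: 0.0428
grip_force: 0.0
```

```bash
python3 - <<'E'
from h import *
S=imaging.get_image("scene")["color"];T=imaging.get_image("top")["color"]
a=cv2.resize(S[120:220,150:280],(780,600),interpolation=cv2.INTER_CUBIC);cv2.imwrite("pics/d1.png",a)
cv2.imwrite("pics/d2.png",cv2.resize(T[200:320,120:280],(800,600),interpolation=cv2.INTER_CUBIC))
o=ctrl.get_obs();print(o["tool_pos"],o["opening"],o["contact_force"])
E
```

```text
[0.41721991 0.3685068  0.1004854 ] 0.04255437388416005 [ 0.08453026  0.53062782 -0.02738395]
```

View pics/d1.png

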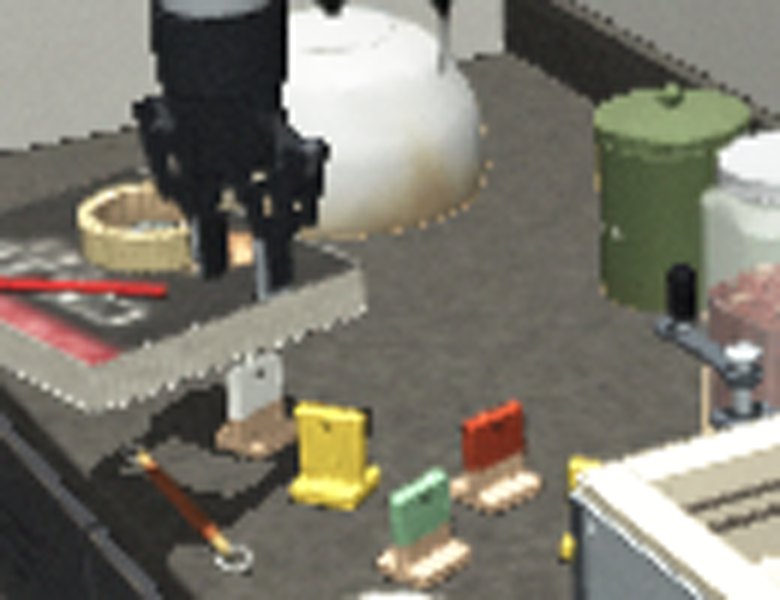

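The gripper is centred over the white tile, and the tile upright falls between the fingers at crop x≈255. I'll descend and grip.

Emit:
play_rows([
  [0.5,[0,0,0.58],[0,0,0]],
  [0.5,[0,0,0.57],[0,0,0]],
  [0.5,[0,0,0.56],[0,0,0]],
  [0.5,[0,0,0],[0,0,0]],
  [0,[0,0,0],[0,0,0]],
  [0,[0,0,0],[0,0,0]],
  [0,[0,0,0],[0,0,0]],
  [0,[0,0,0],[0,0,0]],
])

```text
t: 2.4
tool_pos: [0.4185, 0.3695, 0.0169]
tool_rot: [-0.58, 3.085, 0.003]
contact_force: [-1.6, 0.9, 7.0]
opening: 0.0087
grip_force: 31.2
```

Emit:
play_rows([
  [0,[0,0,0],[0,0,0]],
  [0,[0,0,-0.3],[0,0,0]],
  [0,[0,0,-0.9],[0,0,0]],
  [0,[0,0,-0.9],[0,0,0]],
  [0,[0,0,-0.9],[0,0,0]],
  [0,[0,0,-0.9],[0,0,0]],
  [0,[0,0,-0.6],[0,0,0]],
  [0,[0,0,0],[0,0,0]],
])

```text
t: 3.4
tool_pos: [0.4185, 0.3691, 0.2437]
tool_rot: [-0.579, 3.081, 0.004]
contact_force: [0.2, 0.4, -1.8]
opening: 0.0088
grip_force: 30.2
```

```bash
python3 plan.py .515,-.170,.23,89.4,0,45 .515,-.17,.1,89.4,0,45; python3 - <<'E'
from h import *
T=imaging.get_image("top");v=T["color"].copy()
k=lambda x,y,z:np.array([.525,-.103,0])+R.from_euler("z",-.01).apply([x,y,z])
for z,a,b in((.115,.075,.133),(.05,.049,.107),(.115,.049,.107)):
    q=np.array([proj(T,k(x,y,z)) for x,y in((a,b),(a,-b),(-a,-b),(-a,b))])-[220,160]
    v2=(q*5).astype(int) if z else 0
    globals().setdefault("L",[]).append(v2)
a=cv2.resize(v[160:260,220:360],(700,500),interpolation=cv2.INTER_CUBIC)
for l in L:cv2.polylines(a,[l.reshape(-1,1,2)],True,(255,0,255),1)
for p in((.035,.151,.1295),(-.04,-.163,.172)):cv2.circle(a,tuple(((proj(T,k(*p))-[220,160])*5).astype(int).tolist()),4,(255,0,0),-1)
cv2.imwrite("pics/e1.png",a)
E
```

```text
[[0.0,[0.16,-0.83,0.02],[0.0,0.0,0.21]],[0.0,[0.14,-0.83,0.02],[0.0,0.0,0.21]],[0.0,[0.11,-0.83,0.02],[0.0,0.0,0.21]],[0.0,[0.09,-0.84,0.02],[0.0,0.0,0.21]],[0.0,[0.07,-0.84,0.02],[0.0,0.0,0.21]],[0.0,[0.04,-0.84,0.02],[0.0,0.01,0.21]],[0.0,[0.02,-0.84,0.02],[0.0,0.0,0.21]],[0.0,[-0.01,-0.84,0.02],[0.0,0.01,0.21]]]
[[0.0,[-0.03,-0.84,0.02],[0.0,0.0,0.21]],[0.0,[-0.06,-0.84,0.02],[0.01,0.01,0.21]],[0.0,[-0.09,-0.84,0.02],[0.0,0.0,0.21]],[0.0,[-0.11,-0.84,0.01],[0.01,0.01,0.21]],[0.0,[-0.13,-0.84,0.02],[0.0,0.0,0.22]],[0.0,[0.0,0.0,0.87],[0.0,0.0,0]],[0.0,[0.0,0.0,0.86],[0.0,0.0,0]],[0.0,[0.0,0.0,0.87],[0.0,0.0,0]]]
[ 0.515  -0.1702  0.1   ]
```

View pics/e1.png

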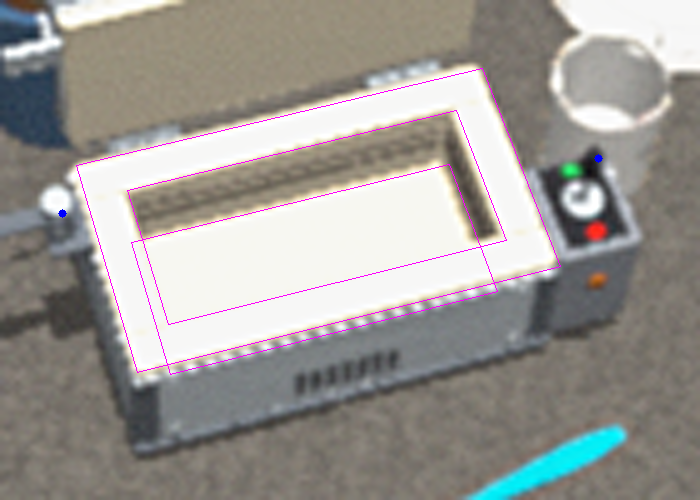

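The projected kiln model (rim, floor, latch pivot, lever tip) sits on the image to about a pixel, so the kiln centre is (0.525, -0.103) with a yaw of about -0.01. White is gripped, so I'll carry it over.

Emit:
play_rows([
  [0,[0.16,-0.83,0.02],[0,0,0.21]],
  [0,[0.14,-0.83,0.02],[0,0,0.21]],
  [0,[0.11,-0.83,0.02],[0,0,0.21]],
  [0,[0.09,-0.84,0.02],[0,0,0.21]],
  [0,[0.07,-0.84,0.02],[0,0,0.21]],
  [0,[0.04,-0.84,0.02],[0,0,0.21]],
  [0,[0.02,-0.84,0.02],[0,0,0.21]],
  [0,[-0.01,-0.84,0.02],[0,0.01,0.21]],
])

```text
t: 4.45
tool_pos: [0.475, 0.0356, 0.2288]
tool_rot: [0.213, -3.128, -0.001]
contact_force: [0.5, 0.3, -0.3]
opening: 0.0087
grip_force: 30.1
```

Emit:
play_rows([
  [0,[-0.03,-0.84,0.02],[0,0,0.21]],
  [0,[-0.06,-0.84,0.02],[0,0.01,0.21]],
  [0,[-0.09,-0.84,0.02],[0,0,0.21]],
  [0,[-0.11,-0.84,0.01],[0,0.01,0.21]],
  [0,[-0.13,-0.84,0.02],[0,0,0.22]],
  [0,[0,0,0],[0,0,0]],
  [0,[0,0,0.6],[0,0,0]],
  [0,[0,0,0],[0,0,0]],
])

```text
t: 5.45
tool_pos: [0.511, -0.1691, 0.1926]
tool_rot: [-0.016, -3.13, -0.006]
contact_force: [0.3, 0.2, -0.4]
opening: 0.0086
grip_force: 30.1
```

```bash
python3 plan.py .514,-.171,.069,89.4,0,35; python3 - <<'E'
from h import *
for n in("top","scene"):
    T=imaging.get_image(n)["color"]
    globals()[n]=cv2.resize(T[130:250,210:370] if n=="top" else T[140:280,210:370],(400,300 if n=="top" else 350),interpolation=cv2.INTER_CUBIC)
cv2.imwrite("pics/f1.png",np.hstack([cv2.copyMakeBorder(top,0,50,0,0,0),scene]))
E
```

```text
[[0.0,[-0.02,-0.01,0.62],[0.01,-0.02,0.0]],[0.0,[-0.02,-0.01,0.62],[0.01,-0.02,0.0]],[0.0,[-0.02,-0.01,0.62],[0.0,-0.02,0.0]],[0.0,[-0.02,-0.01,0.61],[0.01,-0.03,0.0]]]
[ 0.514  -0.1709  0.0691]
```

View pics/f1.png

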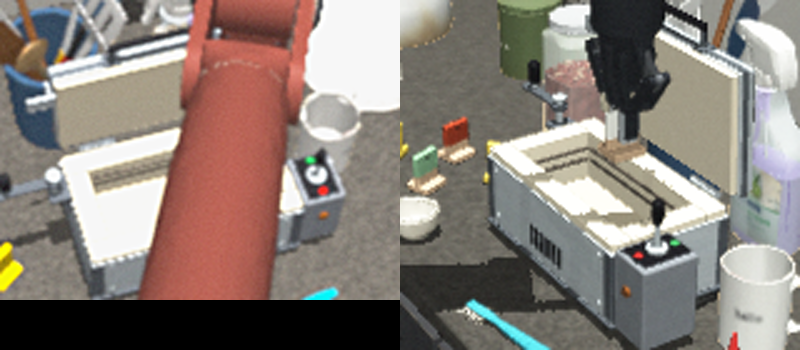

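White hangs upright over the chamber in the scene inset, and the lid is clear. I'll lower it, release and retreat.

Emit:
play_rows([
  [0,[-0.02,-0.01,0.62],[0.01,-0.02,0]],
  [0,[-0.02,-0.01,0.62],[0.01,-0.02,0]],
  [0,[-0.02,-0.01,0.62],[0,-0.02,0]],
  [0,[-0.02,-0.01,0.57],[0.01,-0.03,0]],
  [0,[0,0,0],[0,0,0]],
  [0,[0,0,0.03],[0,0,0]],
  [0,[0,0,0],[0,0,0]],
])

```text
t: 6.42
tool_pos: [0.5189, -0.1738, 0.0763]
tool_rot: [0.017, 3.13, -0.01]
contact_force: [-0.4, -0.8, -0.9]
opening: 0.0087
grip_force: 30.2
```

```bash
python3 plan.py .514,-.171,.067,89.4,0,35; python3 -c "
from h import *
o=ctrl.get_obs();print(o['tool_pos'],o['tool_rot'],o['contact_force'],o['q'])"
```

```text
[[0.0,[0.1,0.06,0.19],[-0.04,0.08,0]]]
[ 0.514  -0.1708  0.0668]
[ 0.51886089 -0.17377971  0.0763278 ] [ 0.01679625  3.13020234 -0.00952971] [-0.42806001 -0.79774375 -0.91639088] [-4.58941969e-01  9.03113637e-03  1.92952882e+00 -5.47257970e-04
  1.19017972e+00 -2.01880662e+00]
```

Emit:
play_rows([
  [0,[0.1,0.06,0.09],[-0.04,0.08,0]],
  [0,[0,0,0.09],[0,0,0]],
  [0,[0,0,0],[0,0,0]],
])

```text
t: 6.8
tool_pos: [0.5128, -0.1703, 0.0669]
tool_rot: [-0.017, -3.138, -0.002]
contact_force: [-4.9, 1.6, 9.7]
opening: 0.0091
grip_force: 31.9
```

Emit:
play_rows([
  [0.25,[0,0,-0.02],[0,0,0]],
  [0.25,[0,0,0],[0,0,0]],
  [0.25,[0,0,-0.4],[0,0,0]],
  [0.25,[0,0,-0.8],[0,0,0]],
  [0.3,[0,0,-0.9],[0,0,0]],
  [0.3,[0,0,-0.9],[0,0,0]],
  [0.4,[0,0,0],[0,0,0]],
])

```text
t: 7.68
tool_pos: [0.5157, -0.172, 0.2225]
tool_rot: [0.018, 3.135, -0.006]
contact_force: [0.0, -0.0, -0.1]
opening: 0.0342
grip_force: 0.0
```

```bash
python3 plan.py .5035,.2305,.2,99,.5,45 .5035,.2305,.10,99,.5,45
```

```text
[[0.5,[0.04,0.89,0.05],[0,0.01,-0.13]],[0.5,[0.02,0.9,0.05],[0,0.0,-0.13]],[0.5,[0.0,0.89,0.05],[0,0.01,-0.14]],[0.5,[-0.01,0.9,0.04],[-0.01,0.0,-0.13]],[0.5,[-0.03,0.89,0.05],[0,0.01,-0.14]],[0.5,[-0.05,0.89,0.05],[-0.01,0.0,-0.13]],[0.5,[-0.06,0.9,0.05],[0,0.01,-0.14]],[0.5,[-0.08,0.89,0.04],[-0.01,0.0,-0.13]]]
[[0.5,[-0.09,0.89,0.05],[0,0.01,-0.14]],[0.5,[0,0.0,0.67],[0,0,0.0]],[0.5,[0,0.0,0.66],[0,0,0.0]],[0.5,[0,0.0,0.67],[0,0,0.0]]]
[0.5033 0.2304 0.0998]
```

Emit:
play_rows([
  [0.4,[0.04,0.89,0.05],[0,0.01,-0.13]],
  [0.5,[0.02,0.9,0.05],[0,0,-0.13]],
  [0.5,[0,0.89,0.05],[0,0.01,-0.14]],
  [0.5,[-0.01,0.9,0.04],[-0.01,0,-0.13]],
  [0.5,[-0.03,0.89,0.05],[0,0.01,-0.14]],
  [0.5,[-0.05,0.89,0.05],[-0.01,0,-0.13]],
  [0.5,[-0.06,0.9,0.05],[0,0.01,-0.14]],
  [0.5,[-0.08,0.89,0.04],[-0.01,0,-0.13]],
])

```text
t: 8.68
tool_pos: [0.5015, 0.1885, 0.197]
tool_rot: [0.217, -3.125, -0.008]
contact_force: [0.6, 0.3, -0.1]
opening: 0.0428
grip_force: 0.0
```

Emit:
play_rows([
  [0.5,[-0.09,0.89,0.05],[0,0.01,-0.14]],
  [0.5,[0,0,0.67],[0,0,0]],
  [0.5,[0,0,0.66],[0,0,0]],
  [0.5,[0,0,0.6],[0,0,0]],
  [0.5,[0,0,0],[0,0,0]],
])

```text
t: 9.3
tool_pos: [0.4967, 0.2316, 0.0954]
tool_rot: [0.246, -3.115, -0.006]
contact_force: [0.5, 0.4, 0.1]
opening: 0.0426
grip_force: 0.0
```

```bash
python3 plan.py .5035,.2305,.015,99,.5,45;python3 - <<'E'
from h import *
S=imaging.get_image("scene")["color"]
a=cv2.resize(S[130:250,170:330],(800,600),interpolation=cv2.INTER_CUBIC);cv2.imwrite("pics/g1.png",a)
E
```

```text
[[0.5,[-0.08,-0.03,0.8],[0.02,-0.06,0.0]],[0.5,[-0.07,-0.02,0.81],[0.02,-0.06,0.01]]]
[0.5035 0.2304 0.0148]
```

View pics/g1.png

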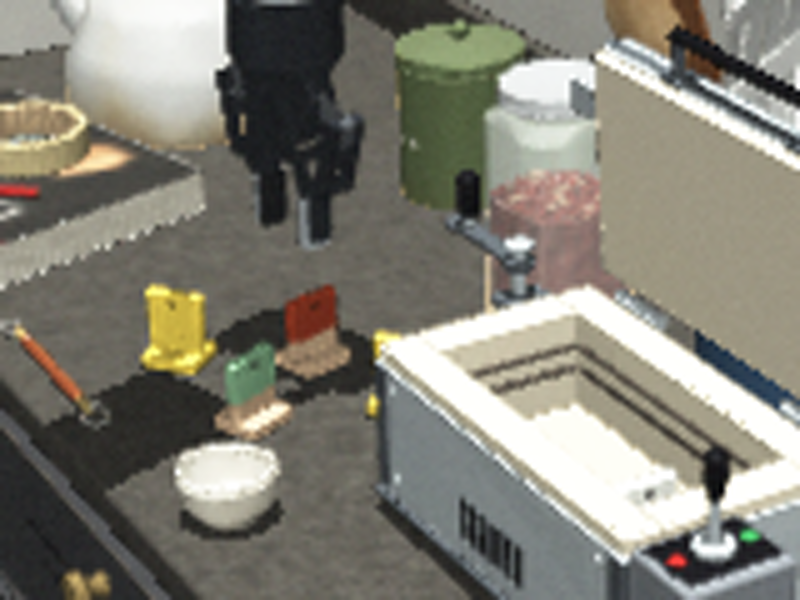

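White stands in the chamber (crop 650,490) and rust hasn't moved (crop 312,315), with the gripper above it. I'll descend and grip.

Emit:
play_rows([
  [0.5,[-0.08,-0.03,0.6],[0.02,-0.06,0]],
  [0.5,[-0.07,-0.02,0.6],[0.02,-0.06,0]],
  [0.5,[0,0,0.4],[0,0,0]],
  [0.5,[0,0,0],[0,0,0]],
  [0,[0,0,0],[0,0,0]],
  [0,[0,0,0],[0,0,0]],
  [0,[0,0,0],[0,0,0]],
  [0,[0,0,0],[0,0,0]],
])

```text
t: 10.35
tool_pos: [0.5083, 0.232, 0.0209]
tool_rot: [-0.247, 3.121, 0.003]
contact_force: [-0.1, 0.4, 6.7]
opening: 0.0089
grip_force: 31.9
```

Emit:
play_rows([
  [0,[0,0,0],[0,0,0]],
  [0,[0,0,-0.3],[0,0,0]],
  [0,[0,0,-0.9],[0,0,0]],
  [0,[0,0,-0.9],[0,0,0]],
  [0,[0,0,-0.9],[0,0,0]],
  [0,[0,0,-0.9],[0,0,0]],
  [0,[0,0,-0.4],[0,0,0]],
  [0,[0,0,0],[0,0,0]],
])

```text
t: 11.35
tool_pos: [0.5059, 0.2313, 0.2355]
tool_rot: [-0.247, 3.122, 0.003]
contact_force: [-0.0, 0.3, -1.1]
opening: 0.0087
grip_force: 30.9
```

```bash
python3 plan.py .514,-.103,.23,89.4,0,42
```

```text
[[0.0,[0.11,-0.83,0.01],[0.0,0.01,0.15]],[0.0,[0.09,-0.83,0.01],[0.0,0.01,0.15]],[0.0,[0.08,-0.83,0.01],[0.0,0.01,0.15]],[0.0,[0.06,-0.83,0.01],[0.0,0.01,0.15]],[0.0,[0.04,-0.84,0.01],[0.0,0.01,0.15]],[0.0,[0.03,-0.84,0.02],[0.0,0.01,0.15]],[0.0,[0.01,-0.83,0.01],[0.01,0.01,0.15]],[0.0,[-0.02,-0.84,0.02],[0.0,0.0,0.16]]]
[ 0.5142 -0.1031  0.2299]
```

Emit:
play_rows([
  [0,[0.11,-0.83,0.01],[0,0.01,0.15]],
  [0,[0.09,-0.83,0.01],[0,0.01,0.15]],
  [0,[0.08,-0.83,0.01],[0,0.01,0.15]],
  [0,[0.06,-0.83,0.01],[0,0.01,0.15]],
  [0,[0.04,-0.84,0.01],[0,0.01,0.15]],
  [0,[0.03,-0.84,0.02],[0,0.01,0.15]],
  [0,[0.01,-0.83,0.01],[0.01,0.01,0.15]],
  [0,[-0.02,-0.84,0.02],[0,0,0.16]],
])

```text
t: 12.35
tool_pos: [0.5122, -0.1041, 0.2254]
tool_rot: [-0.018, -3.134, -0.002]
contact_force: [0.3, -0.2, -0.6]
opening: 0.0084
grip_force: 30.9
```

Emit:
play_rows([
  [0,[0,0,0],[0,0,0]],
  [0,[0,0,0.4],[0,0,0]],
  [0,[0,0,0.5],[0,0,0]],
  [0,[0,0,0],[0,0,0]],
  [0,[0,0,0],[0,0,0]],
])

```text
t: 12.98
tool_pos: [0.5135, -0.1024, 0.1834]
tool_rot: [-0.015, -3.138, 0.0]
contact_force: [0.0, -0.1, -1.5]
opening: 0.0085
grip_force: 30.9
```

```bash
python3 plan.py .514,-.103,.08,89.4,0,25 .514,-.103,.071,89.4,0,5
```

```text
[[0.0,[0,0,0.41],[0,0,0.0]],[0.0,[0,0,0.41],[0,-0.01,0.0]],[0.0,[-0.01,0,0.42],[0,0,0.0]],[0.0,[0,-0.01,0.41],[0,-0.01,0.0]],[0.0,[0,0,0.42],[0,0,0.01]],[0.0,[0,0,0.09],[0,0,0]],[0.0,[0,0,0.09],[0,0,0]]]
[ 0.5138 -0.103   0.0709]
```

Emit:
play_rows([
  [0,[0,0,0.41],[0,0,0]],
  [0,[0,0,0.41],[0,-0.01,0]],
  [0,[-0.01,0,0.42],[0,0,0]],
  [0,[0,-0.01,0.41],[0,-0.01,0]],
  [0,[0,0,0.4],[0,0,0.01]],
  [0,[0,0,0],[0,0,0]],
  [0,[0,0,0.09],[0,0,0]],
  [0,[0,0,0],[0,0,0]],
])

```text
t: 13.98
tool_pos: [0.5144, -0.1039, 0.0774]
tool_rot: [0.019, 3.14, -0.001]
contact_force: [0.1, 0.2, -0.3]
opening: 0.0087
grip_force: 30.9
```

```bash
python3 plan.py .514,-.103,.071,89.4,0,25
```

```text
[[0.0,[0.01,0.02,0.13],[-0.01,0.01,-0.01]]]
[ 0.5139 -0.1029  0.0709]
```

Emit:
play_rows([
  [0,[0.01,0.02,0.08],[-0.01,0.01,0]],
  [0,[0,0,0.06],[0,0,0]],
  [0,[0,0,0],[0,0,0]],
])

```text
t: 14.35
tool_pos: [0.5139, -0.1029, 0.071]
tool_rot: [-0.019, -3.141, -0.001]
contact_force: [-1.9, 1.6, 6.0]
opening: 0.0083
grip_force: 31.8
```

Emit:
play_rows([
  [0.25,[0,0,0],[0,0,0]],
  [0.25,[0,0,0],[0,0,0]],
  [0.25,[0,0,-0.4],[0,0,0]],
  [0.25,[0,0,-0.8],[0,0,0]],
  [0.3,[0,0,-0.9],[0,0,0]],
  [0.3,[0,0,-0.9],[0,0,0]],
  [0.4,[0,0,0],[0,0,0]],
])

```text
t: 15.22
tool_pos: [0.5161, -0.1038, 0.2249]
tool_rot: [0.019, 3.134, -0.003]
contact_force: [-0.1, -0.1, -0.2]
opening: 0.0341
grip_force: 0.0
```

```bash
python3 plan.py .4315,.1745,.2,113.7,.5,42
```

```text
[[0.5,[0.25,0.79,0.07],[0,0.01,-0.44]],[0.5,[0.2,0.81,0.07],[0,0.01,-0.44]],[0.5,[0.15,0.82,0.07],[-0.01,0.01,-0.43]],[0.5,[0.11,0.82,0.07],[0,0.01,-0.44]],[0.5,[0.05,0.83,0.07],[0,0.0,-0.43]],[0.5,[0.0,0.83,0.07],[-0.01,0.0,-0.44]],[0.5,[-0.04,0.83,0.06],[0,0.01,-0.43]]]
[0.4314 0.1743 0.2002]
```

Emit:
play_rows([
  [0.5,[0.25,0.79,0.07],[0,0.01,-0.44]],
  [0.5,[0.2,0.81,0.07],[0,0.01,-0.44]],
  [0.5,[0.15,0.82,0.07],[-0.01,0.01,-0.43]],
  [0.5,[0.11,0.82,0.07],[0,0.01,-0.44]],
  [0.5,[0.05,0.83,0.07],[0,0,-0.43]],
  [0.5,[0,0.83,0.07],[-0.01,0,-0.44]],
  [0.5,[-0.04,0.83,0.06],[0,0.01,-0.43]],
  [0.5,[0,0,0],[0,0,0]],
])

```text
t: 16.23
tool_pos: [0.4271, 0.1769, 0.1947]
tool_rot: [0.649, -3.063, -0.007]
contact_force: [-0.1, -0.2, -0.8]
opening: 0.0426
grip_force: 0.0
```

```bash
python3 plan.py .432,.1745,.10,113.7,.5,42 .432,.1745,.018,113.7,.5,30;python3 - <<'E'
from h import *
S=imaging.get_image("scene")["color"]
a=cv2.resize(S[130:250,170:330],(800,600),interpolation=cv2.INTER_CUBIC);cv2.imwrite("pics/g2.png",a)
E
```

```text
[[0.5,[-0.03,-0.03,0.63],[0.02,-0.02,0.01]],[0.5,[-0.03,-0.03,0.63],[0.01,-0.02,0.01]],[0.5,[-0.02,-0.03,0.63],[0.02,-0.03,0.01]],[0.5,[0,0,0.55],[0,0.0,0]],[0.5,[0,0,0.55],[0,0.0,0]],[0.5,[0,0,0.54],[0,0.0,0]]]
[0.4318 0.1744 0.0182]
```

View pics/g2.png

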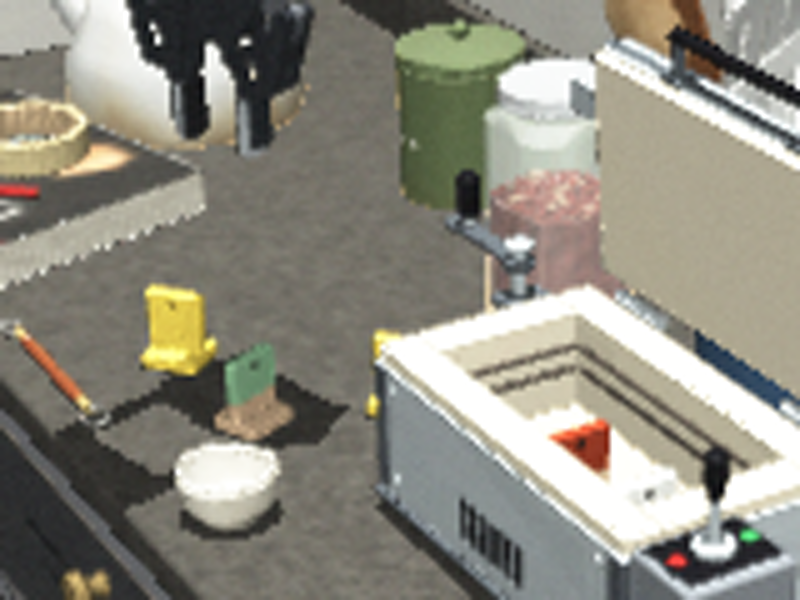

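Rust and white are both standing in the kiln. Celadon hasn't moved (crop 250,375), so I'll grip it.

Emit:
play_rows([
  [0.5,[-0.03,-0.03,0.63],[0.02,-0.02,0.01]],
  [0.5,[-0.03,-0.03,0.63],[0.01,-0.02,0.01]],
  [0.5,[-0.02,-0.03,0.63],[0.02,-0.03,0.01]],
  [0.5,[0,0,0.55],[0,0,0]],
  [0.5,[0,0,0.55],[0,0,0]],
  [0.5,[0,0,0.5],[0,0,0]],
  [0.5,[0,0,0],[0,0,0]],
  [0,[0,0,0],[0,0,0]],
])

```text
t: 17.27
tool_pos: [0.4348, 0.1724, 0.0228]
tool_rot: [-0.636, 3.072, -0.001]
contact_force: [0.3, -0.0, -1.0]
opening: 0.0257
grip_force: 0.0
```

Emit:
play_rows([
  [0,[0,0,0],[0,0,0]],
  [0,[0,0,0],[0,0,0]],
  [0,[0,0,0],[0,0,0]],
  [0,[0,0,0],[0,0,0]],
])

```text
t: 17.77
tool_pos: [0.4354, 0.1731, 0.0236]
tool_rot: [-0.638, 3.07, -0.002]
contact_force: [-0.0, -0.6, 6.1]
opening: 0.0086
grip_force: 31.6
```

Emit:
play_rows([
  [0,[0,0,-0.3],[0,0,0]],
  [0,[0,0,-0.9],[0,0,0]],
  [0,[0,0,-0.9],[0,0,0]],
  [0,[0,0,-0.9],[0,0,0]],
  [0,[0,0,-0.9],[0,0,0]],
  [0,[0,0,-0.4],[0,0,0]],
  [0,[0,0,0],[0,0,0]],
])

```text
t: 18.65
tool_pos: [0.4338, 0.1731, 0.2383]
tool_rot: [-0.637, 3.07, -0.001]
contact_force: [-0.2, 0.9, -1.5]
opening: 0.0082
grip_force: 30.6
```

```bash
python3 plan.py .514,-.035,.23,89.4,0,40
```

```text
[[0.0,[0.03,-0.74,0.03],[0,0.01,0.5]],[0.0,[-0.02,-0.74,0.03],[0,0.01,0.5]],[0.0,[-0.07,-0.74,0.03],[0,0.01,0.5]],[0.0,[-0.13,-0.73,0.03],[0,0.0,0.5]],[0.0,[-0.17,-0.73,0.03],[0,0.01,0.5]],[0.0,[-0.23,-0.71,0.02],[-0.01,0.0,0.51]]]
[ 0.5141 -0.035   0.2301]
```

Emit:
play_rows([
  [0,[0.03,-0.74,0.03],[0,0.01,0.5]],
  [0,[-0.02,-0.74,0.03],[0,0.01,0.5]],
  [0,[-0.07,-0.74,0.03],[0,0.01,0.5]],
  [0,[-0.13,-0.73,0.03],[0,0,0.5]],
  [0,[-0.17,-0.73,0.03],[0,0.01,0.5]],
  [0,[-0.23,-0.71,0.02],[-0.01,0,0.51]],
  [0,[0,0,0],[0,0,0]],
  [0,[0,0,0.5],[0,0,0]],
])

```text
t: 19.65
tool_pos: [0.5137, -0.0351, 0.2034]
tool_rot: [-0.017, -3.14, -0.001]
contact_force: [0.2, 0.9, -1.0]
opening: 0.0087
grip_force: 30.6
```

Emit:
play_rows([
  [0,[0,0,0.3],[0,0,0]],
  [0,[0,0,0],[0,0,0]],
  [0,[0,0,0],[0,0,0]],
])

```text
t: 20.02
tool_pos: [0.5136, -0.0349, 0.1892]
tool_rot: [-0.016, -3.14, 0.0]
contact_force: [0.9, 0.0, -0.5]
opening: 0.0081
grip_force: 30.6
```

```bash
python3 plan.py .514,-.035,.081,89.4,0,22
```

```text
[[0.0,[0,0,0.43],[0,0,0.0]],[0.0,[0,0,0.43],[0,0,0.0]],[0.0,[0,0,0.43],[0,0,0.0]],[0.0,[-0.01,0,0.44],[0,-0.01,0.0]],[0.0,[0,0,0.43],[0,0,0.0]]]
[ 0.5139 -0.0349  0.0812]
```

Emit:
play_rows([
  [0,[0,0,0.43],[0,0,0]],
  [0,[0,0,0.43],[0,0,0]],
  [0,[0,0,0.43],[0,0,0]],
  [0,[-0.01,0,0.44],[0,-0.01,0]],
  [0,[0,0,0.43],[0,0,0]],
  [0,[0,0,0],[0,0,0]],
  [0,[0,0,0.05],[0,0,0]],
  [0,[0,0,0],[0,0,0]],
])

```text
t: 21.02
tool_pos: [0.5147, -0.0354, 0.0796]
tool_rot: [0.017, 3.14, -0.001]
contact_force: [0.6, -0.4, -1.4]
opening: 0.0084
grip_force: 30.6
```

```bash
python3 plan.py .514,-.035,.0735,89.4,0,22
```

```text
[[0.0,[0.01,0.01,0.12],[0,0.01,0]]]
[ 0.5142 -0.0349  0.0736]
```

Emit:
play_rows([
  [0,[0.01,0.01,0.07],[0,0.01,0]],
  [0,[0,0,0.06],[0,0,0]],
  [0,[0,0,0],[0,0,0]],
])

```text
t: 21.4
tool_pos: [0.5138, -0.0348, 0.0737]
tool_rot: [-0.017, -3.14, 0.0]
contact_force: [-3.9, 1.0, 8.3]
opening: 0.008
grip_force: 32.0
```

Emit:
play_rows([
  [0.25,[0,0,0],[0,0,0]],
  [0.25,[0,0,0],[0,0,0]],
  [0.25,[0,0,-0.4],[0,0,0]],
  [0.25,[0,0,-0.8],[0,0,0]],
  [0.3,[0,0,-0.9],[0,0,0]],
  [0.3,[0,0,-0.9],[0,0,0]],
  [0.4,[0.8,0.6,-0.9],[0,0,0]],
  [0.4,[0.8,0.6,-0.9],[0,0,0]],
])

```text
t: 22.4
tool_pos: [0.4391, 0.0222, 0.3066]
tool_rot: [-0.019, -3.139, -0.0]
contact_force: [1.2, 0.8, 1.2]
opening: 0.0345
grip_force: 0.0
```

```bash
python3 - <<'E'
from h import *
T=imaging.get_image("top");S=imaging.get_image("scene")
t0=cv2.imread("pics/top0.png");s=S["color"]
a=cv2.resize(t0[85:185,180:320],(560,400),interpolation=cv2.INTER_CUBIC)
b=cv2.resize(s[90:240,230:360],(520,600),interpolation=cv2.INTER_CUBIC)[:,:]
a=cv2.resize(a,(400,286));b=cv2.resize(b,(400,462))
k=lambda x,y,z:np.array([.525,-.103,0])+R.from_euler("z",-.01).apply([x,y,z])
for th in(1.42,1.47,1.52):
    for y in(-.055,.055):
        p=k(.081-.182*np.cos(th)+.017*np.sin(th),y,.115+.182*np.sin(th)+.017*np.cos(th))
        u=(proj(T,p)-[180,85])*400/140;v=(proj(S,p)-[230,90])*400/130
        col=(0,0,255) if th==1.47 else (255,0,255)
        cv2.circle(a,tuple(u.astype(int).tolist()),2,col,-1);cv2.circle(b,tuple(v.astype(int).tolist()),2,col,-1)
        print(th,y,p.round(4),u.round(),v.round())
cv2.imwrite("pics/k1.png",np.hstack([cv2.copyMakeBorder(a,0,176,0,0,0),b]))
E
```

```text
1.42 -0.055 [ 0.5949 -0.1587  0.2975] [331. 173.] [288. 185.]
1.42 0.055 [ 0.596  -0.0487  0.2975] [225. 198.] [217. 147.]
1.47 -0.055 [ 0.604  -0.1588  0.2978] [329. 166.] [296. 183.]
1.47 0.055 [ 0.6051 -0.0488  0.2978] [223. 190.] [226. 145.]
1.52 -0.055 [ 0.6132 -0.1589  0.2976] [326. 159.] [305. 181.]
1.52 0.055 [ 0.6143 -0.0489  0.2976] [220. 183.] [234. 143.]
```

View pics/k1.png

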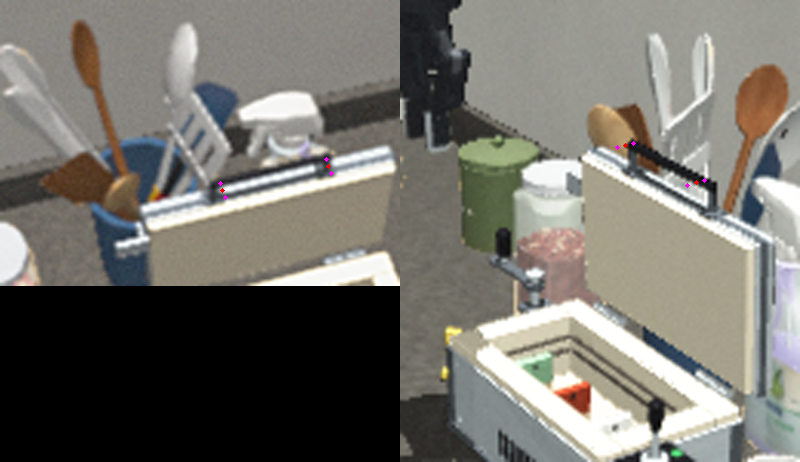

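```bash
python3 - <<'E'
from h import *
T=imaging.get_image("top");S=imaging.get_image("scene")
t=lambda u,v:(180+u*.35-.4,85+v*.35-.4);s=lambda u,v:(230+(u-400)*.325-.4,90+v*.325-.4)
print("white spoon tip",tri(T,t(182,28),S,s(703,35)),tri(T,t(182,28),S,s(655,35)))
print("turner right-bottom/ top corner",tri(T,t(228,140),S,s(715,95)),tri(T,t(205,185),S,s(690,100)))
print("long left spoon",tri(T,t(10,50),S,s(655,35)))
print("spray top",tri(T,t(290,98),S,s(770,185)))
for z in(.25,.3,.35):print(z,"spray at",onz(T,*t(285,110),z),"turner corner",onz(T,*t(215,180),z),onz(T,*t(205,100),z))
E
python3 plan.py .47,.0,.40,0,.4,40
```

```text
white spoon tip [ 0.71302632 -0.03765592  0.39521677] [ 0.67876959 -0.02890088  0.41037195]
turner right-bottom/ top corner [ 0.66621308 -0.0726824   0.32904723] [ 0.64641816 -0.04408153  0.31218636]
long left spoon [0.7753945  0.12501359 0.34580868]
spray top [ 0.70398908 -0.14734846  0.27787135]
0.25 spray at [ 0.72308341 -0.14888841  0.25      ] turner corner [ 0.65550505 -0.0524993   0.25      ] [ 0.76007938 -0.07072928  0.25      ]
0.3 spray at [ 0.68469703 -0.13628524  0.3       ] turner corner [ 0.61976977 -0.04367749  0.3       ] [ 0.72024164 -0.0611923   0.3       ]
0.35 spray at [ 0.64631064 -0.12368206  0.35      ] turner corner [ 0.5840345  -0.03485567  0.35      ] [ 0.6804039  -0.05165532  0.35      ]
[[0.4,[-0.05,-0.04,-0.16],[0.0,0.0,0.93]],[0.4,[-0.05,-0.03,-0.16],[0.0,0.0,0.93]],[0.4,[-0.06,-0.02,-0.15],[0.0,0.0,0.93]],[0.4,[-0.06,-0.01,-0.16],[0.0,0.0,0.93]],[0.4,[-0.06,-0.01,-0.15],[0.0,0.0,0.93]],[0.4,[-0.06,0.0,-0.16],[0.0,0.0,0.93]],[0.4,[-0.06,0.01,-0.15],[0.0,0.0,0.93]],[0.4,[-0.06,0.02,-0.16],[0.0,0.0,0.93]]]
[[0.4,[-0.06,0.03,-0.15],[0.0,0.0,0.93]],[0.4,[-0.05,0.03,-0.16],[0.0,0.0,0.94]],[0.4,[-0.05,0.04,-0.15],[0.0,0.0,0.93]],[0.4,[-0.05,0.04,-0.16],[0.01,0.0,0.94]]]
[ 4.699e-01 -2.000e-04  4.002e-01]
```

```bash
sed -i 's/x,y,z,psi,g,v=map(float,w.split(","))/q=list(map(float,w.split(",")));x,y,z,psi,g,v=q[:6];tl=q[6] if len(q)>6 else 0/; s/Rt(psi))/Rt(psi,tl))/g; s/return R.from_matrix(np.array(\[np.cross(y,z),y,z\]).T)/return R.from_euler("y",-tilt,degrees=True)*R.from_matrix(np.array([np.cross(y,z),y,z]).T)/' plan.py
python3 plan.py .49,-.08,.40,0,.4,45,20 .578,-.125,.385,0,.4,45,20 .591,-.125,.345,0,.4,30,20
```

```text
[[0.4,[-0.08,-0.17,-0.16],[-0.16,-0.16,0.92]],[0.4,[-0.11,-0.15,-0.16],[-0.16,-0.16,0.92]],[0.4,[-0.13,-0.13,-0.16],[-0.16,-0.16,0.92]],[0.4,[-0.15,-0.11,-0.16],[-0.17,-0.16,0.92]],[0.4,[-0.17,-0.09,-0.15],[-0.16,-0.16,0.92]],[0.4,[-0.18,-0.06,-0.15],[-0.17,-0.16,0.92]],[0.4,[-0.19,-0.04,-0.15],[-0.16,-0.16,0.92]],[0.4,[-0.2,-0.01,-0.15],[-0.17,-0.16,0.92]]]
[[0.4,[-0.2,0.02,-0.14],[-0.17,-0.16,0.92]],[0.4,[-0.2,0.05,-0.14],[-0.16,-0.17,0.93]],[0.4,[-0.19,0.08,-0.13],[-0.17,-0.16,0.92]],[0.4,[-0.18,0.1,-0.12],[-0.16,-0.17,0.93]],[0.4,[-0.3,0.52,0.3],[0,0.0,0]],[0.4,[-0.3,0.52,0.29],[0,0.0,0]],[0.4,[-0.3,0.52,0.3],[0,0.01,0]],[0.4,[0.0,-0.02,0.42],[0,0,0]]]
[[0.4,[0.0,-0.01,0.42],[0,0,0]]]
[ 0.5912 -0.125   0.3449]
```

Emit:
play_rows([
  [0.4,[-0.08,-0.17,-0.16],[-0.16,-0.16,0.92]],
  [0.4,[-0.11,-0.15,-0.16],[-0.16,-0.16,0.92]],
  [0.4,[-0.13,-0.13,-0.16],[-0.16,-0.16,0.92]],
  [0.4,[-0.15,-0.11,-0.16],[-0.17,-0.16,0.92]],
  [0.4,[-0.17,-0.09,-0.15],[-0.16,-0.16,0.92]],
  [0.4,[-0.18,-0.06,-0.15],[-0.17,-0.16,0.92]],
  [0.4,[-0.19,-0.04,-0.15],[-0.16,-0.16,0.92]],
  [0.4,[-0.2,-0.01,-0.15],[-0.17,-0.16,0.92]],
])

```text
t: 23.6
tool_pos: [0.4735, -0.0472, 0.3654]
tool_rot: [1.485, 2.565, 0.257]
contact_force: [-0.3, -0.7, 0.4]
opening: 0.0339
grip_force: 0.0
```

Emit:
play_rows([
  [0.4,[-0.2,0.02,-0.14],[-0.17,-0.16,0.92]],
  [0.4,[-0.2,0.05,-0.14],[-0.16,-0.17,0.93]],
  [0.4,[-0.19,0.08,-0.13],[-0.17,-0.16,0.92]],
  [0.4,[-0.18,0.1,-0.12],[-0.16,-0.17,0.93]],
  [0.4,[0,0,0],[0,0,0]],
])

```text
t: 24.22
tool_pos: [0.4899, -0.0811, 0.3968]
tool_rot: [2.037, 2.034, 0.353]
contact_force: [0.8, -0.5, 0.5]
opening: 0.034
grip_force: 0.0
```

```bash
python3 plan.py .578,-.125,.385,0,.4,45,20 .591,-.125,.345,0,.4,30,20
```

```text
[[0.4,[-0.29,0.53,0.27],[-0.01,0,0]],[0.4,[-0.29,0.53,0.27],[-0.02,0,-0.01]],[0.4,[-0.3,0.52,0.28],[-0.01,0,0]],[0.4,[0.0,-0.01,0.42],[0,0,0]],[0.4,[0.0,-0.02,0.42],[0,0,0]]]
[ 0.591  -0.1252  0.3449]
```

Emit:
play_rows([
  [0.4,[-0.29,0.53,0.27],[-0.01,0,0]],
  [0.4,[-0.29,0.53,0.27],[-0.02,0,0]],
  [0.4,[-0.3,0.52,0.28],[-0.01,0,0]],
  [0.4,[0,-0.01,0.42],[0,0,0]],
  [0.4,[0,0,0],[0,0,0]],
])

```text
t: 24.85
tool_pos: [0.5836, -0.1239, 0.3623]
tool_rot: [2.037, 2.035, 0.357]
contact_force: [0.7, 0.2, 0.1]
opening: 0.034
grip_force: 0.0
```

```bash
python3 plan.py .612,-.125,.289,0,.4,25,20; python3 - <<'E'
from h import *
s=imaging.get_image("scene")["color"];t=imaging.get_image("top")["color"]
b=cv2.resize(s[70:220,270:390],(400,500),interpolation=cv2.INTER_CUBIC);a=cv2.resize(t[85:235,200:320],(400,500),interpolation=cv2.INTER_CUBIC)
cv2.imwrite("pics/l1.png",np.hstack([a,b]))
E
```

```text
[[0.4,[-0.01,0.01,0.39],[-0.01,0,0]],[0.4,[-0.01,0.01,0.39],[-0.01,-0.01,0]],[0.4,[0,0.01,0.4],[-0.01,0,-0.01]],[0.4,[-0.01,0.01,0.39],[-0.01,-0.01,0]]]
[ 0.6121 -0.1252  0.2891]
```

View pics/l1.png

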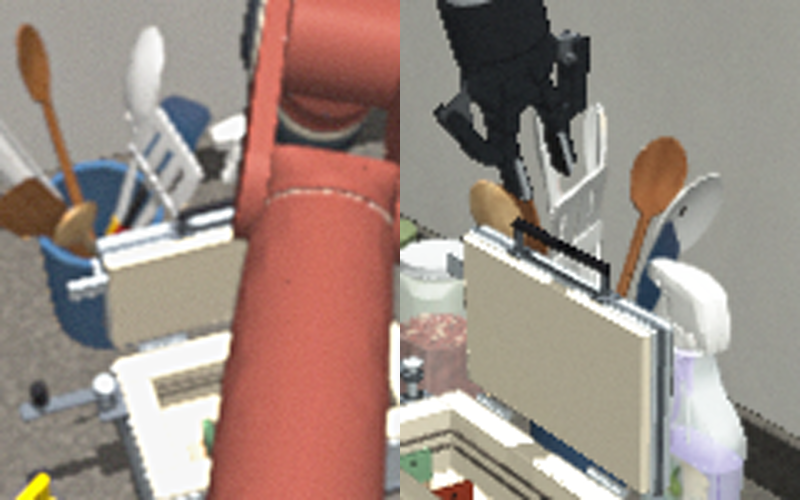

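The fingers are above the bar and clear of the turner and spray bottle. I'll descend along the tool to straddle the bar.

Emit:
play_rows([
  [0.4,[-0.01,0.01,0.39],[-0.01,0,0]],
  [0.4,[-0.01,0.01,0.39],[-0.01,-0.01,0]],
  [0.4,[0,0.01,0.4],[-0.01,0,-0.01]],
  [0.4,[-0.01,0.01,0.39],[-0.01,-0.01,0]],
  [0.4,[0,0,0],[0,0,0]],
])

```text
t: 25.58
tool_pos: [0.6132, -0.1256, 0.2908]
tool_rot: [2.03, 2.028, 0.36]
contact_force: [-0.5, -0.4, 0.2]
opening: 0.0341
grip_force: 0.0
```

Emit:
play_rows([
  [0,[0,0,0],[0,0,0]],
  [0,[0,0,0],[0,0,0]],
  [0,[0,0,0],[0,0,0]],
  [0,[0,0,0],[0,0,0]],
], force=20)

```text
t: 26.08
tool_pos: [0.6146, -0.1262, 0.2962]
tool_rot: [2.024, 2.023, 0.365]
contact_force: [3.2, 0.1, 2.5]
opening: 0.0086
grip_force: 22.1
```

Emit:
play_rows([
  [0.35,[0,0,0],[0,0,0]],
  [0.35,[0,0,0],[0,0,0]],
  [0.35,[0,0,0.2],[0,0,0]],
  [0.35,[0,0,0],[0,0,0]],
  [0,[0,0,0],[0,0,0]],
  [0,[0,0,0],[0,0,0]],
  [0,[0,0,0],[0,0,0]],
  [0,[0,0,0],[0,0,0]],
])

```text
t: 27.08
tool_pos: [0.6174, -0.1261, 0.2849]
tool_rot: [2.026, 2.025, 0.363]
contact_force: [2.8, 0.3, -0.9]
opening: 0.0092
grip_force: 20.1
```

```bash
cat > arc.py <<'E'
import sys,subprocess,numpy as np
from h import *
a,b,n,tl=map(float,sys.argv[1:5]);p=np.array(ctrl.get_obs()["tool_pos"])
B=lambda t:np.array([.606-.182*np.cos(t)+.017*np.sin(t),0,.115+.182*np.sin(t)+.017*np.cos(t)])
w=[",".join(map(str,(p+B(t)-B(a)).round(4).tolist()+[0,0,60,tl])) for t in np.linspace(a,b,int(n)+1)[1:]]
print(subprocess.run(["python3","plan.py"]+w,capture_output=True,text=True).stdout)
E
python3 arc.py 1.515 .75 8 20
```

```text
[[0.0,[0,-0.33,-0.12],[0.06,0.02,0]],[0.0,[0,-0.34,-0.08],[0.0,0.0,0]],[0.0,[0,-0.34,-0.06],[0.0,0.0,0]],[0.0,[0,-0.35,-0.01],[0.0,0.0,0]],[0.0,[0,-0.35,0.01],[0.0,0.0,0]],[0.0,[0,-0.35,0.05],[0.0,0.0,0]],[0.0,[0,-0.34,0.08],[0.0,0.0,0]],[0.0,[0,-0.33,0.12],[0.0,0.0,0]]]
[ 0.489  -0.126   0.2385]
```

Emit:
play_rows([
  [0,[0,-0.33,-0.12],[0,0,0]],
  [0,[0,-0.34,-0.08],[0,0,0]],
  [0,[0,-0.34,-0.06],[0,0,0]],
  [0,[0,0,0],[0,0,0]],
])

```text
t: 27.58
tool_pos: [0.5642, -0.1263, 0.2789]
tool_rot: [2.028, 2.025, 0.36]
contact_force: [-1.5, -1.3, -1.8]
opening: 0.0092
grip_force: 20.0
```

```bash
python3 arc.py 1.24 .55 8 20
```

```text
[[0.0,[0.0,-0.31,-0.02],[0.04,0.03,0]],[0.0,[0.0,-0.32,0.0],[0.0,0,0]],[0.0,[0.0,-0.31,0.04],[0.0,0,0]],[0.0,[0,-0.31,0.06],[0.0,0,0]],[0.0,[0,-0.31,0.08],[0.0,0,0]],[0.0,[0,-0.29,0.11],[0.0,0,0]],[0.0,[0,-0.28,0.14],[0.0,0,0]],[0.0,[0,-0.28,0.16],[0.0,0,0]]]
[ 0.4608 -0.1262  0.2108]
```

Emit:
play_rows([
  [0,[0,-0.31,-0.02],[0,0,0]],
  [0,[0,-0.32,0],[0,0,0]],
  [0,[0,-0.31,0.04],[0,0,0]],
  [0,[0,-0.31,0.06],[0,0,0]],
  [0,[0,-0.31,0.08],[0,0,0]],
  [0,[0,-0.29,0.11],[0,0,0]],
  [0,[0,-0.28,0.14],[0,0,0]],
  [0,[0,0,0],[0,0,0]],
])

```text
t: 28.58
tool_pos: [0.472, -0.1268, 0.2213]
tool_rot: [2.027, 2.024, 0.36]
contact_force: [6.0, -4.6, -7.2]
opening: 0.0087
grip_force: 19.6
```

```bash
python3 arc.py .636 .05 8 20
```

```text
[[0.0,[0,-0.23,0.13],[0.05,0.04,-0.01]],[0.0,[0,-0.22,0.16],[0.0,0,0.0]],[0.0,[0,-0.21,0.16],[0.0,0,0.0]],[0.0,[0,-0.2,0.18],[0.0,0,0.0]],[0.0,[0,-0.18,0.2],[0.0,0,0.0]],[0.0,[0,-0.17,0.21],[0.0,0,0.0]],[0.0,[0,-0.15,0.22],[0.0,0,0.0]],[0.0,[0,-0.13,0.23],[0.0,0,0.0]]]
[ 0.4276 -0.1268  0.1258]
```

Emit:
play_rows([
  [0,[0,-0.23,0.13],[0,0,0]],
  [0,[0,-0.22,0.16],[0,0,0]],
  [0,[0,-0.21,0.16],[0,0,0]],
  [0,[0,-0.2,0.18],[0,0,0]],
  [0,[0,0,0],[0,0,0]],
])

```text
t: 29.2
tool_pos: [0.4449, -0.1269, 0.1785]
tool_rot: [2.023, 2.019, 0.366]
contact_force: [13.9, -4.7, -9.6]
opening: 0.009
grip_force: 19.4
```

```bash
python3 arc.py .343 .03 5 20
```

```text
[[0.0,[0.0,-0.16,0.16],[0.1,0.04,-0.01]],[0.0,[0.0,-0.14,0.18],[0.0,0.0,0.0]],[0.0,[0.0,-0.14,0.19],[0.0,0.0,0.0]],[0.0,[0.0,-0.12,0.19],[0.0,0.0,0.0]],[0.0,[0.0,-0.11,0.2],[0.0,0.0,0.0]]]
[ 0.4293 -0.127   0.1238]
```

Emit:
play_rows([
  [0.3,[0,0,0],[0,0,0]],
  [0.3,[0,0,0],[0,0,0]],
  [0.3,[0,0,-0.5],[0,0,0]],
  [0.3,[0,0,-0.5],[0,0,0]],
  [0,[0,0,-0.4],[0,0,0]],
  [0,[0,0,0],[0,0,0]],
  [0,[0,0,0],[0,0,0]],
  [0,[0,0,0],[0,0,0]],
])

```text
t: 30.2
tool_pos: [0.4188, -0.1256, 0.2426]
tool_rot: [2.028, 2.027, 0.362]
contact_force: [0.4, 1.1, 0.0]
opening: 0.0003
grip_force: 0.0
```

```bash
python3 plan.py .478,-.115,.26,0,0,40,0 .478,-.115,.20,0,0,20,0 .478,-.115,.144,0,0,10,0
```

```text
[[0.0,[0.07,0.41,0.03],[0.85,0.0,0]],[0.0,[0.07,0.41,-0.02],[0.85,0.01,0]],[0.0,[0.07,0.41,-0.07],[0.84,0.0,-0.01]],[0.0,[0.0,0,0.4],[0.0,0.0,0.0]],[0.0,[0.0,0,0.4],[0.0,0.0,0.0]],[0.0,[0.0,0,0.4],[0.0,0.0,0.0]],[0.0,[0.0,0,0.19],[0.0,0.0,0.0]],[0.0,[0.0,0,0.19],[0.0,0.0,0.0]]]
[[0.0,[0.0,0,0.18],[0.0,0.0,0.0]],[0.0,[0.0,0,0.19],[0.0,0.0,0.0]],[0.0,[0.0,0,0.18],[0.0,0.0,0.0]],[0.0,[0.0,0,0.19],[0.0,0.0,0.0]]]
[ 0.4782 -0.1152  0.144 ]
```

Emit:
play_rows([
  [0,[0.07,0.41,0.03],[0.85,0,0]],
  [0,[0.07,0.41,-0.02],[0.85,0.01,0]],
  [0,[0.07,0.41,-0.07],[0.84,0,-0.01]],
  [0,[0,0,0],[0,0,0]],
  [0,[0,0,0.4],[0,0,0]],
  [0,[0,0,0.3],[0,0,0]],
  [0,[0,0,0.2],[0,0,0]],
  [0,[0,0,0.2],[0,0,0]],
])

```text
t: 31.2
tool_pos: [0.478, -0.1157, 0.2059]
tool_rot: [2.219, 2.219, 0.001]
contact_force: [-0.2, 0.4, -0.6]
opening: -0.0
grip_force: 0.0
```

Emit:
play_rows([
  [0,[0,0,0.2],[0,0,0]],
  [0,[0,0,0.2],[0,0,0]],
  [0,[0,0,0.2],[0,0,0]],
  [0,[0,0,0.2],[0,0,0]],
])

```text
t: 31.7
tool_pos: [0.4788, -0.1157, 0.1661]
tool_rot: [2.219, 2.219, 0.001]
contact_force: [-0.2, 0.5, 2.8]
opening: 0.0003
grip_force: 0.8
```

Emit:
play_rows([
  [0,[0,0,0.15],[0,0,0]],
  [0,[0,0,0.1],[0,0,0]],
  [0,[0,0,0.1],[0,0,0]],
  [0,[0,0,0],[0,0,0]],
])

```text
t: 32.2
tool_pos: [0.4786, -0.1156, 0.1485]
tool_rot: [2.219, 2.22, 0.001]
contact_force: [-0.3, -0.7, 0.3]
opening: 0.0
grip_force: 0.0
```

Emit:
play_rows([
  [0,[0,0,0.06],[0,0,0]],
  [0,[0,0,0.04],[0,0,0]],
  [0,[0,0,0],[0,0,0]],
])

```text
t: 32.58
tool_pos: [0.479, -0.1158, 0.146]
tool_rot: [2.219, 2.22, 0.001]
contact_force: [-5.6, 1.2, 10.3]
opening: 0.0003
grip_force: 4.6
```

```bash
cat > latch.py <<'E'
import sys,subprocess,numpy as np
# latch.py from to n offset z psi grip
a,b,n,off,z,psi=map(float,sys.argv[1:7])
P=np.array([.5615,.048])
w=[]
for t in np.linspace(a,b,int(n)+1)[int(sys.argv[7]) if len(sys.argv)>7 else 1:]:
    k=P+.06*np.array([-np.cos(t),np.sin(t)]);q=k-off*np.array([-np.sin(t),-np.cos(t)])
    w.append(f"{q[0]:.4f},{q[1]:.4f},{z},{psi},0,60")
print(subprocess.run(["python3","plan.py"]+w,capture_output=True,text=True).stdout)
E
python3 - <<'E'
from h import *
T=imaging.get_image("top");S=imaging.get_image("scene")
c=lambda u,v:(119.65+u/3.333,169.65+v/3.333);s=lambda u,v:(169.6+u/3.75,129.6+v/3.75)
print("jar lid centre",tri(T,c(187,10),S,s(411,67)).round(3), "jar lid edges r/l",onz(T,*c(232,15),.14).round(3),onz(T,*c(142,15),.14).round(3),onz(T,*c(187,45),.14).round(3))
E
python3 plan.py .53,.06,.25,0,0,50 .607,.108,.25,0,0,45
```

```text
jar lid centre [0.678 0.192 0.176] jar lid edges r/l [0.693 0.152 0.14 ] [0.717 0.232 0.14 ] [0.673 0.198 0.14 ]
[[0.0,[0.7,0.21,-0.42],[0.0,0.0,0.0]],[0.0,[0.7,0.2,-0.42],[0.0,0.0,0.0]],[0.0,[0.7,0.21,-0.42],[0.01,0.0,0.0]],[0.0,[0.71,0.2,-0.41],[0.0,0.01,0.0]],[0.0,[0.7,0.21,-0.41],[0.01,0.0,0.0]],[0.0,[0.48,0.77,0],[0,0.0,0.0]],[0.0,[0.48,0.77,-0.01],[0,0.0,0.0]]]
[0.6072 0.1079 0.2502]
```

Emit:
play_rows([
  [0,[0,0,-0.4],[0,0,0]],
  [0,[0.7,0.21,-0.42],[0,0,0]],
  [0,[0.7,0.2,-0.42],[0,0,0]],
  [0,[0.7,0.21,-0.42],[0.01,0,0]],
  [0,[0.71,0.2,-0.41],[0,0.01,0]],
  [0,[0.7,0.21,0],[0.01,0,0]],
  [0,[0.48,0.77,0],[0,0,0]],
  [0,[0.48,0.77,0],[0,0,0]],
])

```text
t: 33.67
tool_pos: [0.608, 0.1092, 0.2475]
tool_rot: [2.22, 2.222, 0.0]
contact_force: [0.1, 0.1, 1.1]
opening: -0.0001
grip_force: 0.0
```

```bash
python3 plan.py .607,.108,.148,0,0,35; python3 - <<'E'
from h import *
S=imaging.get_image("scene");s=S["color"]
cv2.imwrite("pics/m1.png",cv2.resize(s[110:260,190:350],(640,600),interpolation=cv2.INTER_CUBIC))
E
```

```text
[[0.0,[-0.01,-0.01,0.66],[0.0,0.0,0.0]],[0.0,[-0.01,-0.01,0.67],[0.0,0.0,0.0]],[0.0,[0,0,0.66],[0.0,0.0,0.01]]]
[0.6071 0.1082 0.148 ]
```

View pics/m1.png

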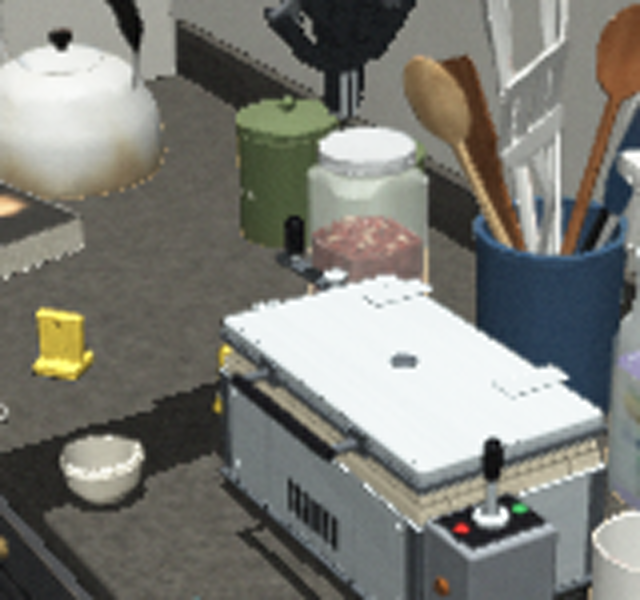

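The lid is shut and the kiln looks right. The knob is at crop (294,225). I'll go down behind the knob.

Emit:
play_rows([
  [0,[-0.01,-0.01,0.66],[0,0,0]],
  [0,[-0.01,-0.01,0.67],[0,0,0]],
  [0,[0,0,0.66],[0,0,0]],
  [0,[0,0,0],[0,0,0]],
])

```text
t: 34.22
tool_pos: [0.6035, 0.1068, 0.144]
tool_rot: [-2.218, -2.218, 0.009]
contact_force: [-1.0, -0.0, -0.5]
opening: -0.0
grip_force: 0.0
```

```bash
python3 latch.py 1.57 0.0 10 .022 .148 0 0
```

```text
[[0.0,[0.02,-0.4,-0.08],[-0.05,0.0,0.0]],[0.0,[0.06,-0.19,0.0],[0,0.0,0.0]],[0.0,[0.02,-0.2,0.0],[0,0.0,0.0]],[0.0,[-0.01,-0.2,0.0],[0,0.0,0.0]],[0.0,[-0.04,-0.2,0.0],[0,0.0,0.0]],[0.0,[-0.07,-0.19,0.0],[0,0.0,0.0]],[0.0,[-0.09,-0.17,0.0],[0,0.0,0.0]],[0.0,[-0.13,-0.16,0.0],[0,0.0,0.0]]]
[[0.0,[-0.15,-0.14,0.0],[0,0.0,0.0]],[0.0,[-0.16,-0.11,0.0],[0,0.0,0.0]],[0.0,[-0.19,-0.08,0.0],[0,0.0,0.0]]]
[0.5015 0.0698 0.1482]
```

Emit:
play_rows([
  [0,[0.02,-0.2,-0.08],[0,0,0]],
  [0,[0,-0.2,0],[0,0,0]],
  [0,[0.06,-0.19,0],[0,0,0]],
  [0,[0.02,-0.2,0],[0,0,0]],
  [0,[-0.01,-0.2,0],[0,0,0]],
  [0,[-0.04,-0.2,0],[0,0,0]],
  [0,[-0.07,-0.19,0],[0,0,0]],
  [0,[0,0,0],[0,0,0]],
])

```text
t: 35.22
tool_pos: [0.536, 0.1057, 0.1515]
tool_rot: [-2.221, -2.221, 0.002]
contact_force: [0.3, 0.0, 0.7]
opening: 0.0002
grip_force: 0.0
```

```bash
python3 latch.py .785 -.15 6 .021 .148 0
```

```text
[[0.0,[-0.11,-0.21,0.07],[-0.01,0.0,0]],[0.0,[-0.12,-0.16,0.0],[0.0,0.0,0]],[0.0,[-0.15,-0.13,0.0],[0.0,0.0,0]],[0.0,[-0.17,-0.11,0.0],[0.0,0.0,0]],[0.0,[-0.18,-0.08,0.0],[0.0,0.0,0]],[0.0,[-0.19,-0.05,0.0],[0.0,0.0,0]]]
[0.499  0.0597 0.1481]
```

Emit:
play_rows([
  [0,[-0.11,-0.21,0.1],[0,0,0]],
  [0,[-0.12,-0.16,0],[0,0,0]],
  [0,[-0.15,-0.13,0],[0,0,0]],
  [0,[-0.17,-0.11,0],[0,0,0]],
  [0,[-0.18,-0.08,0],[0,0,0]],
  [0,[0,0,0],[0,0,0]],
])

```text
t: 35.98
tool_pos: [0.5022, 0.0686, 0.147]
tool_rot: [2.222, 2.22, -0.001]
contact_force: [-0.3, -0.5, 0.8]
opening: -0.0003
grip_force: 0.0
```

```bash
python3 - <<'E'
from h import *
S=imaging.get_image("scene");s=S["color"]
cv2.imwrite("pics/n1.png",cv2.resize(s[130:240,230:350],(655,600),interpolation=cv2.INTER_CUBIC))
for t in(0,.2,.4,.785):
  print(t,((proj(S,[.5615-.06*np.cos(t),.048+.06*np.sin(t),.17])-[230,130])*5.46).round())
E
```

```text
0 [142. 243.]
0.2 [133. 235.]
0.4 [129. 227.]
0.785 [132. 210.]
```

View pics/n1.png

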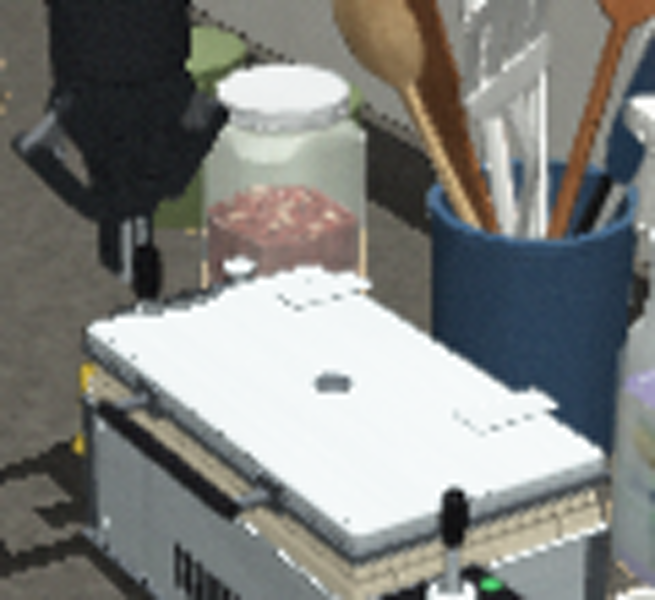

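The knob has swung forward to crop (147,248), nearly home. I'll press it against its stop.

Emit:
play_rows([
  [0,[-0.06,0,0],[0,0,0]],
  [0,[-0.06,0,0],[0,0,0]],
  [0,[-0.04,0,0],[0,0,0]],
  [0,[0,0,0],[0,0,0]],
])

```text
t: 36.52
tool_pos: [0.5024, 0.0673, 0.1471]
tool_rot: [-2.213, -2.216, -0.015]
contact_force: [-0.6, 21.4, 0.2]
opening: 0.0001
grip_force: 10.3
```

Latch is home: 21 N against the stop and the knob is where expected. Now to the lever, approaching from the front.

Emit:
play_rows([
  [0,[0.3,0,0],[0,0,0]],
  [0,[0.3,0,-0.5],[0,0,0]],
  [0,[0,0,-0.9],[0,0,0]],
  [0,[0,0,-0.8],[0,0,0]],
  [0,[0,0,0],[0,0,0]],
])

```text
t: 37.15
tool_pos: [0.5047, 0.0916, 0.2616]
tool_rot: [2.216, 2.218, 0.008]
contact_force: [-0.2, 0.5, -0.6]
opening: 0.0
grip_force: 0.0
```

```bash
python3 plan.py .438,-.2656,.255,0,0,48
```

```text
[[0.0,[-0.89,-0.17,0.02],[0.01,0.0,0.0]],[0.0,[-0.89,-0.17,0.02],[0.01,0.0,0.0]],[0.0,[-0.89,-0.17,0.02],[0.01,0.0,0.0]],[0.0,[-0.89,-0.17,0.01],[0.01,0.0,0.0]],[0.0,[-0.9,-0.16,0.02],[0.0,0.0,0.0]],[0.0,[-0.89,-0.17,0.01],[0.01,0.0,0.0]],[0.0,[-0.9,-0.16,0.02],[0.0,0.0,0.0]],[0.0,[-0.89,-0.17,0.01],[0.01,0.01,0.0]]]
[ 0.4379 -0.2655  0.2552]
```

Emit:
play_rows([
  [0,[-0.89,-0.17,0.02],[0.01,0,0]],
  [0,[-0.89,-0.17,0.02],[0.01,0,0]],
  [0,[-0.89,-0.17,0.02],[0.01,0,0]],
  [0,[-0.89,-0.17,0.01],[0.01,0,0]],
  [0,[-0.9,-0.16,0.02],[0,0,0]],
  [0,[-0.89,-0.17,0.01],[0.01,0,0]],
  [0,[-0.9,-0.16,0.02],[0,0,0]],
  [0,[-0.89,-0.17,0.01],[0.01,0,0]],
])

```text
t: 38.15
tool_pos: [0.4346, -0.2668, 0.2494]
tool_rot: [-2.216, -2.216, 0.011]
contact_force: [0.0, -0.2, -0.6]
opening: -0.0001
grip_force: 0.0
```

Emit:
play_rows([
  [0,[0,0,0],[0,0,0]],
  [0,[0,0,0],[0,0,0]],
])

```text
t: 38.4
tool_pos: [0.4352, -0.265, 0.2497]
tool_rot: [-2.216, -2.216, 0.01]
contact_force: [0.7, 0.0, 0.6]
opening: 0.0001
grip_force: 0.0
```

```bash
python3 plan.py .438,-.2656,.151,0,0,30
```

```text
[[0.0,[0,0.02,0.49],[-0.02,0,0.0]],[0.0,[0,0.02,0.49],[-0.02,0,0.0]],[0.0,[-0.01,0.01,0.5],[-0.02,0,0.0]],[0.0,[0,0.02,0.49],[-0.01,-0.01,0.0]]]
[ 0.4381 -0.2654  0.1512]
```

Emit:
play_rows([
  [0,[0,0.02,0.49],[-0.02,0,0]],
  [0,[0,0.02,0.49],[-0.02,0,0]],
  [0,[-0.01,0.01,0.5],[-0.02,0,0]],
  [0,[0,0.02,0.48],[-0.01,0,0]],
  [0,[0,0,0],[0,0,0]],
])

```text
t: 39.02
tool_pos: [0.4376, -0.2638, 0.1502]
tool_rot: [-2.216, -2.221, 0.0]
contact_force: [-0.7, -0.3, -0.8]
opening: -0.0003
grip_force: 0.0
```

Emit:
play_rows([
  [0,[0,0.2,0],[0,0,0]],
  [0,[0,0.2,0],[0,0,0]],
  [0,[0,0.2,0],[0,0,0]],
  [0,[0,0.15,0],[0,0,0]],
  [0,[0,0,0],[0,0,0]],
])

```text
t: 39.65
tool_pos: [0.4766, -0.2662, 0.153]
tool_rot: [2.22, 2.222, 0.0]
contact_force: [-1.6, 0.6, 1.1]
opening: -0.0
grip_force: 0.4
```

Emit:
play_rows([
  [0,[0,0.06,0.02],[0,0,0]],
  [0,[0,0.06,0],[0,0,0]],
  [0,[0,0,0],[0,0,0]],
])

```text
t: 40.02
tool_pos: [0.4819, -0.266, 0.1516]
tool_rot: [2.221, 2.221, 0.0]
contact_force: [-1.7, -0.3, 0.5]
opening: -0.0003
grip_force: 0.7
```

Emit:
play_rows([
  [0,[0,0.06,0],[0,0,0]],
  [0,[0,0.06,0],[0,0,0]],
  [0,[0,0,0],[0,0,0]],
])

```text
t: 40.4
tool_pos: [0.4879, -0.2659, 0.1515]
tool_rot: [2.221, 2.222, 0.0]
contact_force: [-2.4, -0.5, -0.4]
opening: -0.0002
grip_force: 1.0
```

Emit:
play_rows([
  [0,[0,0.06,0],[0,0,0]],
  [0,[0,0.06,0],[0,0,0]],
  [0,[0,0,0],[0,0,0]],
])

```text
t: 40.78
tool_pos: [0.4941, -0.266, 0.1518]
tool_rot: [2.221, 2.222, 0.001]
contact_force: [-3.7, 0.2, 0.4]
opening: -0.0003
grip_force: 1.4
```

Emit:
play_rows([
  [0,[0,0.06,0],[0,0,0]],
  [0,[0,0.04,0],[0,0,0]],
  [0,[0,0,0],[0,0,0]],
])

```text
t: 41.15
tool_pos: [0.4977, -0.266, 0.1516]
tool_rot: [-2.219, -2.22, 0.004]
contact_force: [-9.1, 0.1, 1.5]
opening: -0.0003
grip_force: 4.4
```

The force has jumped, so the lever is at its stop. I'll hold a little over a second, then back off.

Emit:
play_rows([
  [0,[0,0.03,0],[0,0,0]],
  [0,[0,0,0],[0,0,0]],
  [0,[0,0,0],[0,0,0]],
  [0,[0,0,0],[0,0,0]],
  [0,[0,0,0],[0,0,0]],
  [0,[0,0,0],[0,0,0]],
  [0,[0,0,0],[0,0,0]],
  [0,[0,0,0],[0,0,0]],
])

```text
t: 42.15
tool_pos: [0.498, -0.266, 0.1515]
tool_rot: [-2.218, -2.218, 0.006]
contact_force: [-13.0, 0.6, 3.2]
opening: -0.0001
grip_force: 6.7
```

Emit:
play_rows([
  [0,[0,-0.2,0],[0,0,0]],
  [0,[0,-0.3,0],[0,0,0]],
  [0,[0,-0.4,0],[0,0,0]],
  [0,[0,-0.5,0],[0,0,0]],
  [0,[0,-0.2,-0.6],[0,0,0]],
  [0,[0,0,-0.9],[0,0,0]],
  [0,[0.6,-0.2,-0.9],[0,0,0]],
  [0,[0.8,0,0],[0,0,0]],
])

```text
t: 43.15
tool_pos: [0.4119, -0.197, 0.2772]
tool_rot: [2.215, 2.211, 0.005]
contact_force: [0.1, 1.0, -0.7]
opening: -0.0003
grip_force: 0.0
```

Emit:
play_rows([
  [0,[0.9,0,0],[0,0,0]],
  [0,[0.9,0,0],[0,0,0]],
  [0,[0.9,0,0],[0,0,0]],
  [0,[0.9,0,0],[0,0,0]],
  [0,[0.9,0,0],[0,0,0]],
  [0,[0.9,0,0],[0,0,0]],
  [0,[0.9,0,0],[0,0,0]],
  [0,[0,0,0],[0,0,0]],
])

```text
t: 44.15
tool_pos: [0.41, 0.1212, 0.2717]
tool_rot: [2.215, 2.227, 0.004]
contact_force: [-0.9, -0.7, 0.1]
opening: 0.0002
grip_force: 0.0
```

```bash
python3 - <<'E'
from h import *
s=imaging.get_image("scene")["color"];t=imaging.get_image("top")["color"]
a=cv2.resize(t[140:260,190:350],(400,300),interpolation=cv2.INTER_CUBIC);b=cv2.resize(s[150:280,210:340],(400,400),interpolation=cv2.INTER_CUBIC)
cv2.imwrite("pics/z.png",np.hstack([cv2.copyMakeBorder(a,0,100,0,0,0),b]))
E
```

```text
(no output)
```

View pics/z.png

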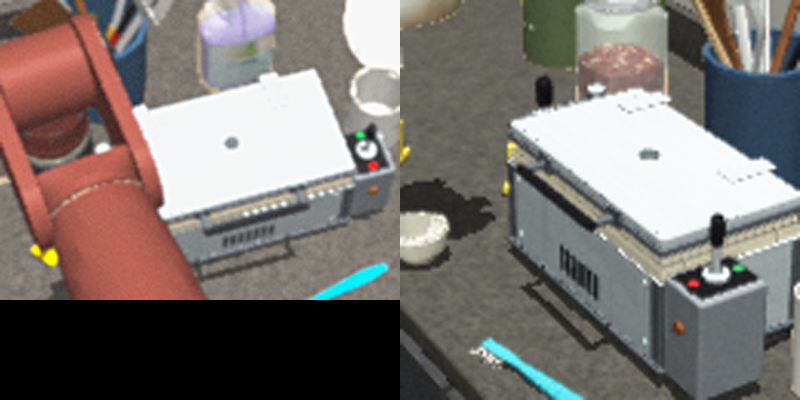

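The lid is shut, the latch knob is at the front-left over the lid edge, and the lever is upright. Handing in.

```bash
python3 -c "
from station import ctrl
print(ctrl.finish_job())"
```

```text
the job is handed in; nothing more can be done
None
```

I handed the job in with the three tiles I found (white, rust, celadon) placed upright and apart in the kiln, the lid shut, the latch against its stop and the start lever held over to green for about a second; I found no cobalt or tenmoku tile, and the hand-in call returned no verdict.

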